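Fetch the torch from the back of the desk tidy

ROBOT

A 6-joint arm with a two-finger parallel gripper is mounted at the origin on the work surface. World frame = base frame: x ahead of the robot, y to its left, z up, the work surface at z = 0. Lengths are in mm, angles in degrees, forces in N, time in s.
With the tool pointing down it reaches from about 300 to 850 mm from the base axis. Payload 4.2 kg.
Tool frame: the origin (TCP) lies at the very end of the fingers, on their centre line; the grasp point (between the pads) lies 19 mm behind it; z points along the fingers, y is the direction in which the jaws open and shut (so a half turn about z gives the same grasp; the last joint's range is limited). The gripper opens to 91 mm and grips with 3 to 60 N. Pads are 32 mm wide; open, the fingers measure 118 mm over their backs; the gripper's body (76 mm by 178 mm) begins 60 mm behind the grasp point.
Start: joints at [-70.245, 18.312, 89.639, -0, 72.044, -1.146], TCP at [205.143, -537.178, 213.976] pointing down, gripper open.
Joint ranges: [-177.97, 177.97], [-48.28, 115.42], [12.27, 149.76], [-77.06, 257.06], [2.81, 150.46], [-146.56, 146.56]. Speed limits (degrees/s): [147.25, 147.25, 180, 180, 180, 180].

INTERFACE

Orientations are given as [roll, pitch, yaw] about the fixed x, y, z axes, in that order (R = Rz(yaw) Ry(pitch) Rx(roll)).
In Python, from workcell import env gives the robot as it stands. The module is installed in compiled form; this text tells all that it offers.
- The arm moves only by the tool arm_command, never from a script. Its argument "targets" is a list of rows, each a list of 5 numbers: the closure, from 0 (fully open) to 1 (shut), then the shift along the tool's x, y, z each as a share of 50 cm, from -1 to 1, then the turn about the tool's z as a share of pi/4 rad, from -1 to 1. A call has 1 to 8 rows; each row is the pose to reach, as a shift and turn from the pose measured when the call began, along the tool's axes at that moment; what a row does not reach only later rows make up. A row lasts 1/12 s, in which the tool goes at most 41.7 mm and 7.16 degrees, less where a joint would pass 70% of its speed; a pose out of reach is approached as far as the arm can. A call with a number of a shift or a turn outside -1 to 1 is refused whole. A call with a gripper value outside its range is refused whole. The fingers move at their own pace and stop on an object; "squeeze" is the grip in N (left out, the last holds). Time passes only in rows, so rows that repeat a pose let the fingers close. It gives the time, the measured TCP pose, the force and the opening at its end, in the units of the state.
- env.state(): the state, without advancing time (a new reading comes with each control period).
- env.grab_frame(name): name is "scene" or "top" or "wrist"; returns the picture (480x640x3 uint8, red, green, blue); there is no depth.
- env.camera_params(name): a dict with "camera_matrix" (3x3 intrinsics, pixels), "dist_coeffs" ([k1, k2, p1, p2, k3] as OpenCV has them; the pictures are not rectified), "R" (3x3) and "t" (3): a world point X has camera coordinates R X + t; the wrist camera has in their place "hand_eye" (4x4, takes a point from camera to tool coordinates, whose origin is the TCP and whose axes are the flange's). Camera axes: x right, y down, z forward; pixel columns grow to the right and rows downward; lengths in mm; the calibration is good to about 2 mm. A picture is of the moment at which its call begins: read the wrist's pose just before it. camera_params takes no time and is no camera call.
- env.job_done(): hands the job in, once; it reports no verdict.
The state is a dict: "time_s": time; "qpos": joint angles; "qvel": joint speeds; "effort": joint torques, N m; "ee_pos": TCP position; "ee_rot": TCP orientation; "force": force on the tool from outside, world axes, zero at the start; "torque": the same for the moment, N m; "gripper_width": finger opening in mm.
Only numpy, scipy, OpenCV 4.12 (cv2) and the standard library are available. Lean on these libraries where they do the work, as an engineer would, in place of code of your own. Each camera call takes 0.05 s, during which the arm holds its last target.

TASK

The torch lies at the back of the desk tidy, hemmed in by the pencil tin, the hole punch and the glass paperweight. First stand all three over on the grey felt mat, then lay the torch in its light wooden cradle, switch up, between the cheeks and centred lengthwise (either way round), and let go of it; only then put the three back upright, each centred on the very cork inlay it came from, the punch again lying front to back. Set the glass paperweight down gently, and leave the little sharpener and the eraser on the tidy where they are.

Things in the scene. Friction and masses are not known exactly. Their poses are not given: they have to be found in the camera images.
- tin: Empty open aluminium pencil tin, round, 66 mm across, 95 mm tall, 3 mm wall, about 0.12 kg; origin: centre of underside, z up. The only tall thing on the tidy: a gripper reaching low beside it may strike it. Starts upright on one of the tidy's cork inlays.
- punch: Grey steel hole punch with a press lever (rigid here), 76 mm long (x), 40 mm wide (y), plumb sides up to 44 mm, lever on top to 60 mm; 0.3 kg; origin: centre of underside, z up. The block to grip across y, 14 to 44 mm high, reaches from x = -10 to +34 mm. Starts on a cork inlay, its x within 0.06 rad of the tidy's x.
- paperweight: Round clear glass paperweight with a blue disc and a white ball inside, 62 mm across with plumb sides up to 26 mm, then domed to 43 mm; about 0.28 kg; origin: centre of underside, z up. Starts on a cork inlay.
- torch: Black plastic torch, grey slide switch on top, 190 mm long (x, lens at +x); square body 32 mm wide (y), 34 mm high from x = -95 to +58 mm, then a round head 40 mm across; lies flat, does not roll, 0.18 kg; origin: centre of underside, z up, at mid-length. Starts along the tidy's y axis at its back, its axis about 69 mm beyond (tidy +x) the inlay centres.
- tidy: Desk tidy, fixed: a flat dark wooden board 160 mm (x) by 300 mm (y), 10 mm thick, no rim; origin: centre of underside, z up. Level in its top are three square cork inlays 82 mm wide, centred at x = -30, y = -100, 0 and +100 mm. At the start tin, punch and paperweight stand centred on one each, in any order.
- mat: Grey felt mat, fixed, 320 mm (x) by 140 mm (y), 4 mm thick, empty at the start, on the left or the right of the tidy; origin: centre of underside, z up.
- cradle: Light wooden torch cradle, fixed, across the tidy from the mat: plate 190 mm (x) by 74 mm (y), 8 mm thick, on which the torch lies along x; two pairs of cheeks at x = -48 and +48 mm (14 mm long, tops at 30 mm) leave a 48 mm gap in y. The middle 82 mm are open for the fingers. origin: centre of underside, z up.
- sharpener: Tiny aluminium pencil sharpener, 25 x 15 x 12 mm, loose, on the tidy's rear corner on its +y side; origin: centre of underside, z up. Leave it alone.
- eraser: White eraser in a card sleeve, 40 x 18 x 12 mm, loose, on the tidy's rear corner on its -y side; origin: centre of underside, z up. Leave it alone.
Mind the look-alikes: they are no part of the job. Leave any black, orange or red look-alike of the punch alone.

How it is judged:
By the outcome, as a careful person would: the job done as asked, in the order asked, and still so for the second after the job is handed in, with the robot touching nothing.
It also fails if it takes over 136 s, if anything falls off the work surface, if the arm or the gripper's body presses on something with over 40 N, if the wrist force passes 120 N, or if a joint passes its speed limit or range.

## Working session

There is one attempt and no reset: what is moved stays moved. The work goes in short steps, Python scripts to look and compute and a tool call to move; the robot and the scene stay as the last step left them, time stands still between calls to the robot, and variables do not carry over. Pictures are saved under pics/ and viewed, and the job is handed in when it is done.

Besides the shell and the picture viewer there is one more tool, called after "Call:" as a command line: name --pt "numbers of a row" for each row, then --argument value for the rest. arm_command: Moves the arm, as the interface text tells. Shift numbers are shares of 50 cm and turn numbers shares of pi/4 rad, none past 1 either way. Its arguments: {"type":"object","properties":{"targets":{"type":"array"},"squeeze":{"type":"number"}},"required":["targets"]}

```bash
mkdir -p pics; cat > h.py <<'E'
import numpy as np, cv2
from workcell import env
def save(name,fn):
    im=env.grab_frame(name); cv2.imwrite('pics/'+fn,im[:,:,::-1]); return im
def ray(name,uv):
    p=env.camera_params(name); K=np.array(p['camera_matrix']);d=np.array(p['dist_coeffs'])
    n=cv2.undistortPoints(np.array([[uv]],float),K,d)[0,0]
    v=np.array([n[0],n[1],1.])
    R=np.array(p['R']);t=np.array(p['t'])
    return -R.T@t, R.T@v
def at(name,uv,z):
    o,v=ray(name,uv); return o+v*(z-o[2])/v[2]
def proj(name,X):
    p=env.camera_params(name)
    return cv2.projectPoints(np.array(X,float).reshape(-1,3),cv2.Rodrigues(np.array(p['R']))[0],np.array(p['t'],float),np.array(p['camera_matrix']),np.array(p['dist_coeffs']))[0][:,0]
E
python3 - <<'E'
from h import *
save('scene','s0.png');save('top','t0.png')
print(env.state())
for n in('scene','top'):
    p=env.camera_params(n);print(n,p)
print(env.camera_params('wrist'))
E
```

```text
{'time_s': 0.1, 'qpos': array([-7.02446519e+01,  1.83466880e+01,  8.96983875e+01,  8.13815753e-04,
        7.20428933e+01, -1.14732063e+00]), 'qvel': array([ 0.00295448, -0.08320541, -0.26003874, -0.01770105,  0.03263857,
       -0.02025147]), 'effort': array([ 5.21945421e-04, -4.13333559e+01, -2.32510507e+01,  7.28792860e-02,
        4.22622648e-02, -6.83211601e-05]), 'ee_pos': array([ 204.99285216, -536.748231  ,  213.22424761]), 'ee_rot': array([-1.79912064e+02, -2.53504707e-03,  2.09024153e+01]), 'force': array([ 0.4584241 ,  0.27669969, -0.16515303]), 'torque': array([ 0.04423936, -0.00106327, -0.05877456]), 'gripper_width': 91.02236711121539}
scene {'camera_matrix': array([[494.29772869,   0.        , 316.97596992],
       [  0.        , 494.29772869, 246.38614806],
       [  0.        ,   0.        ,   1.        ]]), 'dist_coeffs': array([-0.01370205,  0.        ,  0.        ,  0.        ,  0.        ]), 'R': array([[-0.52904007,  0.84838305,  0.01904762],
       [ 0.44766161,  0.2980837 , -0.84305705],
       [-0.72091309, -0.43748407, -0.53748674]]), 't': array([ 264.1952855
[... 462 characters left out ...]
e-03, -9.91227269e-01]]), 't': array([  -6.1563414 ,  493.33722612, 1327.31373726])}
{'camera_matrix': array([[398.10535544,   0.        , 317.45196963],
       [  0.        , 398.10535544, 241.74784061],
       [  0.        ,   0.        ,   1.        ]]), 'dist_coeffs': array([-0.09002507,  0.        ,  0.        ,  0.        ,  0.        ]), 'hand_eye': array([[-5.77233586e-04, -9.60002913e-01, -2.79989416e-01,
         7.92340009e+01],
       [ 9.99999828e-01, -5.23897146e-04, -2.65333958e-04,
        -5.28653989e-01],
       [ 1.08035717e-04, -2.79989521e-01,  9.60003050e-01,
        -1.70306492e+02],
       [ 0.00000000e+00,  0.00000000e+00,  0.00000000e+00,
         1.00000000e+00]])}
```

View pics/s0.png

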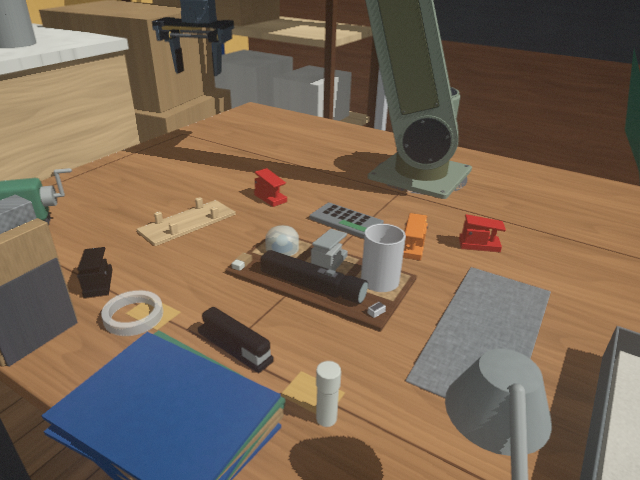

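View pics/t0.png

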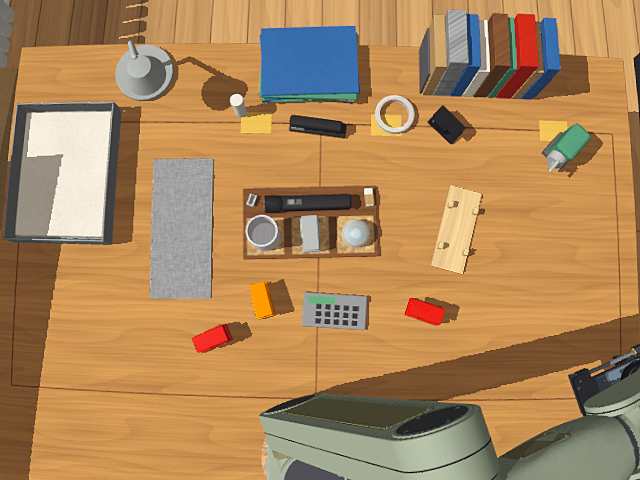

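```bash
python3 - <<'E'
import cv2
im=cv2.imread('pics/t0.png')
cv2.imwrite('pics/t0a.png',cv2.resize(im[175:275,235:390],None,fx=5,fy=5,interpolation=cv2.INTER_CUBIC))
cv2.imwrite('pics/t0b.png',cv2.resize(im[175:285,415:500],None,fx=5,fy=5,interpolation=cv2.INTER_CUBIC))
cv2.imwrite('pics/t0c.png',cv2.resize(im[150:305,140:225],None,fx=3.8,fy=3.8,interpolation=cv2.INTER_CUBIC))
E
```

```text
(no output)
```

View pics/t0a.png

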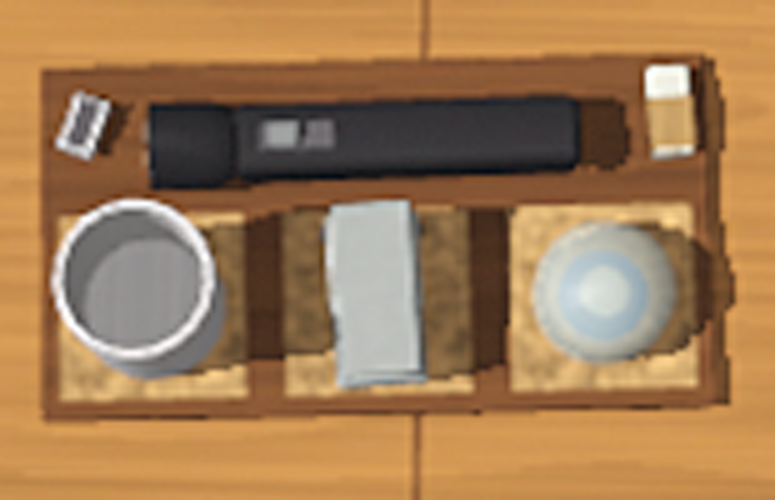

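View pics/t0b.png

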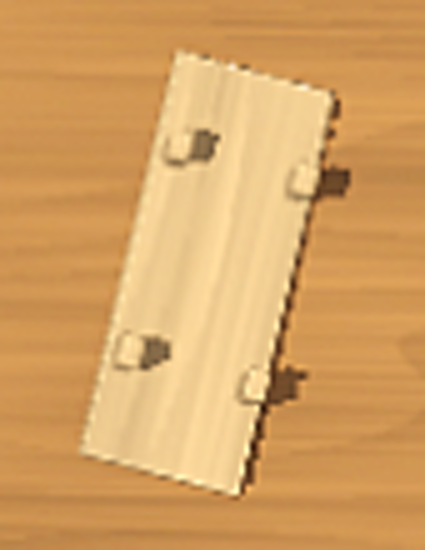

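View pics/t0c.png

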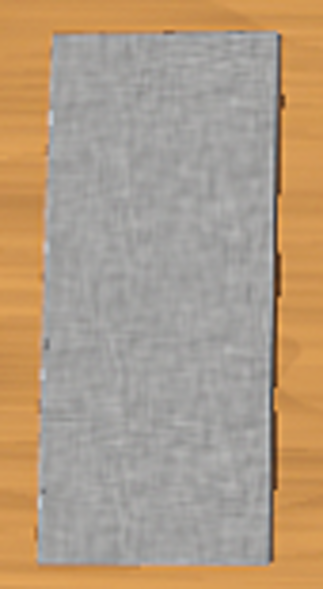

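```bash
cat > m.py <<'E'
from h import *
from scipy.optimize import least_squares
def c(pts,ox,oy,f): return [(ox+(x+.5)/f-.5,oy+(y+.5)/f-.5) for x,y in pts]
def fit(uv,loc,z,x0,names=None):
    loc=np.array(loc,float);uv=np.array(uv)
    W=np.array([at('top',p,z if np.isscalar(z) else z[i])[:2] for i,p in enumerate(uv)])
    f=lambda q:(np.array([[np.cos(q[2]),-np.sin(q[2])],[np.sin(q[2]),np.cos(q[2])]])@loc.T).T+q[:2]
    r=least_squares(lambda q:(f(q)-W).ravel(),x0)
    print(np.round(r.x[:2],1),np.degrees(r.x[2]).round(2));print(np.round(f(r.x)-W,1).tolist());return r.x
if __name__=='__main__':
    print('tidy'); fit(c([(42,72),(700,57),(717,402),(45,415)],235,175,5),[(80,150),(80,-150),(-80,-150),(-80,150)],10,[500,0,0])
    print('mat'); fit(c([(54,33),(280,33),(272,564),(38,563)],140,150,3.8),[(160,70),(160,-70),(-160,-70),(-160,70)],4,[500,300,0])
    print('cradle'); fit(c([(176,52),(330,93),(239,494),(81,454)],415,175,5),[(95,37),(95,-37),(-95,-37),(-95,37)],8,[500,-250,0])
    g=c([(135,280),(180,135),(148,145),(578,132),(604,290),(375,288),(374,205),(380,380)],235,175,5)
    for n,p,z in zip('tintop switch lens tail pw punch punchrear punchfront'.split(),g,[105,44,30,44,36,70,60,60]): print(n,np.round(at('top',p,z),1))
E
python3 m.py
```

```text
tidy
[521.3  20. ] 2.45
[[2.2, 1.4], [2.4, -2.3], [-1.7, -0.6], [-2.9, 1.5]]
mat
[504.4 308.9] 1.41
[[-0.3, 0.4], [1.8, -0.8], [-0.6, -0.1], [-0.8, 0.5]]
cradle
[ 511.8 -309.1] -13.64
[[0.8, 0.3], [0.5, -0.5], [-1.0, -0.1], [-0.3, 0.3]]
tintop [486.2 118.1 105. ]
switch [558.7 106.   44. ]
lens [556.6 121.2  30. ]
tail [563.4 -67.8  44. ]
pw [495.1 -80.4  36. ]
punch [489.5  19.1  70. ]
punchrear [526.8  20.4  60. ]
punchfront [451.2  16.2  60. ]
```

```bash
cat > go.py <<'E'
import sys
from h import *
from scipy.spatial.transform import Rotation as Ro
def go(x,y,z,yaw):
    s=env.state();R=Ro.from_euler('xyz',s['ee_rot'],degrees=True).as_matrix()
    d=R.T@(np.array([x,y,z])-s['ee_pos'])/500
    t=-((yaw-s['ee_rot'][2]+180)%360-180)/45
    print('at',np.round(s['ee_pos'],1),np.round(s['ee_rot'],2),'w',round(s['gripper_width'],1),'t',round(s['time_s'],2),'F',np.round(s['force'],1),'q6',round(s['qpos'][5],1))
    print('shift',np.round(d,4),'turn',round(t,4),'rows',round(max(np.linalg.norm(d)*500/41.7,abs(t)*45/7.16),1))
if __name__=='__main__': go(*map(float,sys.argv[1:5]))
E
python3 go.py 480 20 300 2.45
python3 - <<'E'
import cv2
im=cv2.imread('pics/s0.png')
cv2.imwrite('pics/s0a.png',cv2.resize(im[210:330,220:430],None,fx=3.8,fy=3.8,interpolation=cv2.INTER_CUBIC))
E
```

```text
at [ 205.  -536.7  213.2] [-179.91   -0.     20.9 ] w 91.0 t 0.1 F [ 0.5  0.3 -0.2] q6 -1.1
shift [ 0.9111 -0.8442 -0.1722] turn 0.4101 rows 15.0
```

View pics/s0a.png

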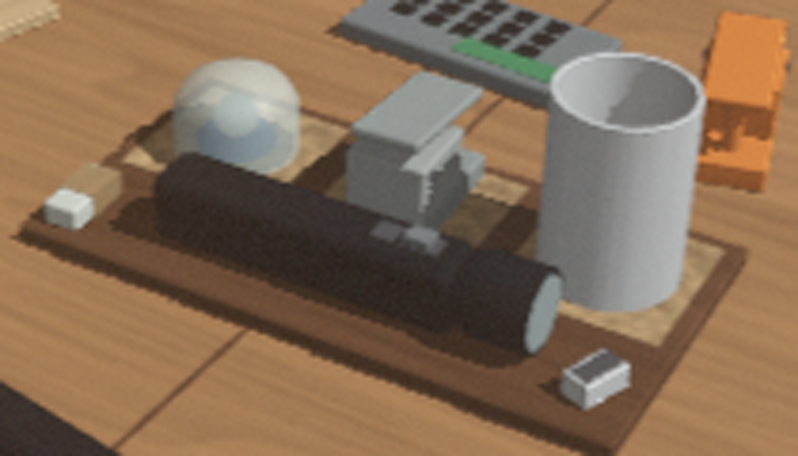

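Call:
arm_command --pt "0 0.08 -0.08 -0.02 0.1" --pt "0 0.16 -0.15 -0.04 0.2" --pt "0 0.24 -0.22 -0.06 0.3" --pt "0 0.31 -0.29 -0.07 0.41" --pt "0 0.38 -0.35 -0.09 0.41" --pt "0 0.45 -0.42 -0.1 0.41" --pt "0 0.52 -0.48 -0.12 0.41" --pt "0 0.58 -0.54 -0.13 0.41" --squeeze 25

```text
time_s: 0.77
ee_pos: [350.4, -240.2, 268.5]
ee_rot: [-179.9, 0.0, 2.4]
force: [0.7, -0.3, -0.1]
gripper_width: 91.2
```

```bash
python3 go.py 480 20 300 2.45
```

```text
at [ 350.4 -240.2  268.5] [-1.7991e+02  3.0000e-02  2.4200e+00] w 91.2 t 0.77 F [ 0.7 -0.3 -0.1] q6 51.5
shift [ 0.2809 -0.5091 -0.0623] turn -0.0007 rows 7.0
```

Call:
arm_command --pt "0 0.04 -0.07 -0.01 0" --pt "0 0.08 -0.14 -0.02 0" --pt "0 0.12 -0.21 -0.03 0" --pt "0 0.16 -0.28 -0.04 0" --pt "0 0.2 -0.36 -0.05 0" --pt "0 0.24 -0.43 -0.06 0" --pt "0 0.28 -0.51 -0.062 0" --pt "0 0.28 -0.51 -0.062 0"

```text
time_s: 1.43
ee_pos: [481.6, 25.8, 299.5]
ee_rot: [-179.7, -0.0, 2.8]
force: [0.1, -0.5, 0.2]
gripper_width: 91.2
```

```bash
cat >> h.py <<'E'
from scipy.spatial.transform import Rotation as _Ro
import json
def wsave(fn):
    s=env.state(); im=save('wrist',fn+'.png')
    json.dump([list(s['ee_pos']),list(s['ee_rot'])],open('pics/'+fn+'.json','w'))
def wT(fn):
    e,r=json.load(open('pics/'+fn+'.json')); T=np.eye(4);T[:3,:3]=_Ro.from_euler('xyz',r,degrees=True).as_matrix();T[:3,3]=e
    return T@np.array(env.camera_params('wrist')['hand_eye'])
def wat(fn,uv,z):
    p=env.camera_params('wrist');T=wT(fn)
    n=cv2.undistortPoints(np.array([[uv]],float),np.array(p['camera_matrix']),np.array(p['dist_coeffs']))[0,0]
    v=T[:3,:3]@np.array([n[0],n[1],1.]);o=T[:3,3]
    return o+v*(z-o[2])/v[2]
E
python3 -c "
from h import *
wsave('w1')"; python3 go.py 487 118.5 150 2.45
```

```text
at [480.6  23.9 299.2] [-1.7984e+02  5.0000e-02  2.7300e+00] w 91.4 t 1.48 F [-0.4 -0.   0.2] q6 88.6
shift [ 0.022  -0.1875  0.299 ] turn 0.0063 rows 4.2
```

View pics/w1.png

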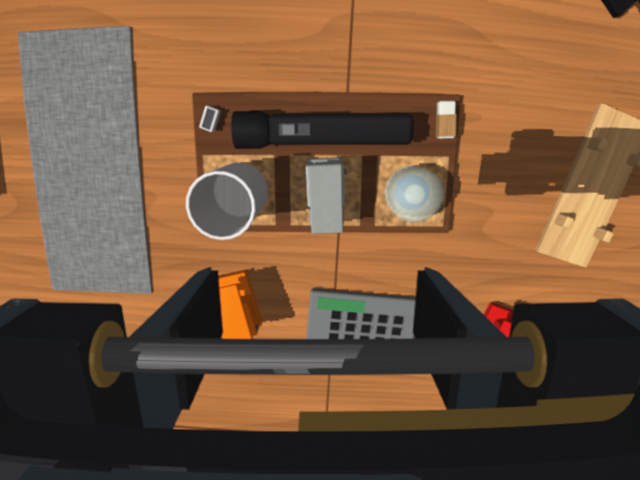

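```bash
python3 -c "
from h import *
wsave('w2')
im=cv2.imread('pics/w2.png')
cv2.imwrite('pics/w2a.png',cv2.resize(im[85:245,180:470],None,fx=2.75,fy=2.75,interpolation=cv2.INTER_CUBIC))
cv2.imwrite('pics/w2b.png',cv2.resize(im[95:275,530:640],None,fx=3.3,fy=3.3,interpolation=cv2.INTER_CUBIC))
"; python3 go.py 487 118.5 150 2.45
```

```text
at [479.6  21.8 299.1] [-1.7993e+02  1.2000e-01  2.6300e+00] w 91.3 t 1.53 F [-0.  -0.6 -0.1] q6 88.5
shift [ 0.0243 -0.1922  0.2985] turn 0.004 rows 4.3
```

View pics/w2a.png

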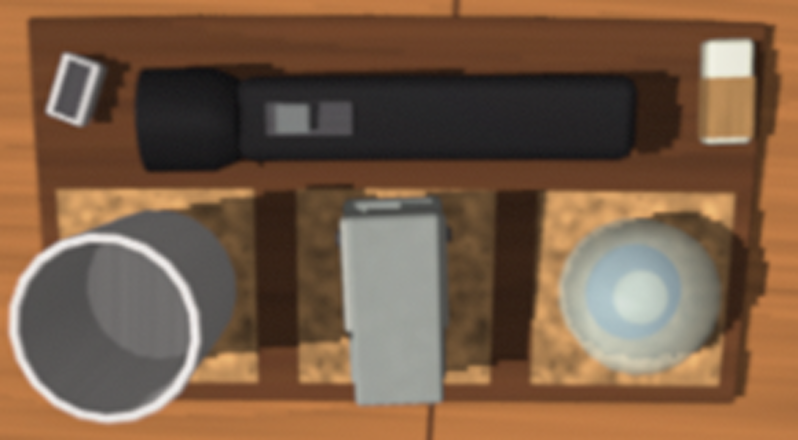

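View pics/w2b.png

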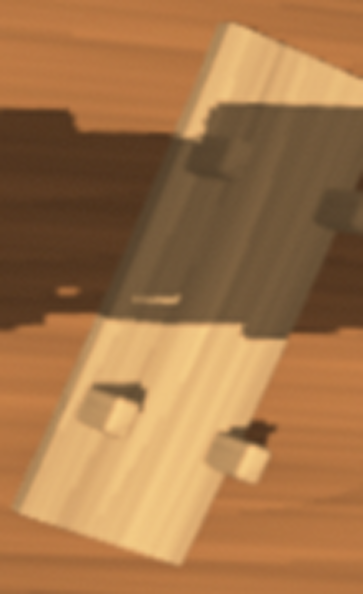

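```bash
cat > m2.py <<'E'
from m import c
from h import *
from scipy.optimize import least_squares
def fitw(fn,uv,loc,z,x0):
    loc=np.array(loc,float)
    W=np.array([wat(fn,p,z)[:2] for p in uv])
    f=lambda q:(np.array([[np.cos(q[2]),-np.sin(q[2])],[np.sin(q[2]),np.cos(q[2])]])@loc.T).T+q[:2]
    r=least_squares(lambda q:(f(q)-W).ravel(),x0)
    print(np.round(r.x[:2],1),np.degrees(r.x[2]).round(2));print(np.round(f(r.x)-W,1).tolist());return r.x
if __name__=='__main__':
    fitw('w2',c([(298,190),(494,192),(491,384),(299,384),(545,192),(735,194),(721,385),(531,385),(55,190),(258,384),(30,18)],180,85,2.75),
     [(11,41),(11,-41),(-71,-41),(-71,41),(11,-59),(11,-141),(-71,-141),(-71,-59),(11,141),(-71,59),(80,150)],10,[520,20,0])
    g=c([(105,329),(640,297),(392,310),(393,212),(397,403),(140,118),(632,115),(292,118)],180,85,2.75)
    for n,p,z in zip('tintop pwball punchmid punchrear punchfront lens tail switch'.split(),g,[105,36,70,56,70,30,44,44]): print(n,np.round(wat('w2',p,z),1))
    fitw('w2',c([(226,22),(181,566),(14,510)],530,95,3.3),[(95,37),(-95,-37),(-95,37)],8,[510,-300,-.2])
E
python3 m2.py
```

```text
[518.3  19.5] 2.37
[[-0.1, -0.0], [0.3, -1.1], [-0.2, 0.3], [0.4, -0.7], [-0.1, 2.0], [-0.4, -0.4], [-0.6, 0.7], [0.2, -0.4], [-0.2, -1.4], [0.5, -0.4], [0.0, 1.5]]
tintop [485.1 118.5 105. ]
pwball [494.2 -78.8  36. ]
punchmid [489.9  20.7  70. ]
punchrear [524.5  22.   56. ]
punchfront [454.6  17.1  70. ]
lens [554.3 122.1  30. ]
tail [564.4 -66.5  44. ]
switch [556.8  61.5  44. ]
[ 509.9 -307.5] -14.01
[[1.2, -0.2], [0.2, 1.4], [-1.4, -1.1]]
```

```bash
python3 go.py 485.3 118.5 130 2.4;python3 go.py 485.3 118.5 62 2.4
```

```text
at [479.6  21.8 299.1] [-1.7993e+02  1.2000e-01  2.6300e+00] w 91.3 t 1.53 F [-0.  -0.6 -0.1] q6 88.5
shift [ 0.021  -0.1923  0.3385] turn 0.0051 rows 4.7
at [479.6  21.8 299.1] [-1.7993e+02  1.2000e-01  2.6300e+00] w 91.3 t 1.53 F [-0.  -0.6 -0.1] q6 88.5
shift [ 0.0212 -0.1922  0.4745] turn 0.0051 rows 6.1
```

Call:
arm_command --pt "0 0.006 -0.05 0.07 0.005" --pt "0 0.012 -0.11 0.14 0.005" --pt "0 0.021 -0.17 0.21 0.005" --pt "0 0.021 -0.192 0.27 0.005" --pt "0 0.021 -0.192 0.32 0.005" --pt "0 0.021 -0.192 0.32 0.005" --pt "0 0.021 -0.192 0.34 0.005"

```text
time_s: 2.12
ee_pos: [485.7, 117.0, 129.9]
ee_rot: [-180.0, 0.1, 2.3]
force: [0.7, 1.0, 1.0]
gripper_width: 91.1
```

```bash
python3 go.py 485.3 118.5 62 2.4
```

```text
at [485.7 117.  129.9] [-1.7996e+02  7.0000e-02  2.3300e+00] w 91.1 t 2.12 F [0.7 1.  1. ] q6 99.8
shift [-0.0006 -0.0029  0.1357] turn -0.0015 rows 1.6
```

Call:
arm_command --pt "0 0 -0.003 0.04 0" --pt "0 0 -0.003 0.08 0" --pt "0 0 -0.003 0.12 0" --pt "0 0 -0.003 0.135 0" --pt "0.2 0 -0.003 0.135 0" --pt "0.4 0 -0.003 0.135 0" --pt "0.6 0 -0.003 0.135 0" --pt "0.6 0 -0.003 0.135 0"

```text
time_s: 2.78
ee_pos: [486.8, 118.6, 63.9]
ee_rot: [-179.9, -0.1, 2.3]
force: [0.0, 3.0, 1.3]
gripper_width: 67.3
```

```bash
python3 go.py 485.3 118.5 62 2.4
```

```text
at [486.8 118.6  63.9] [-1.7992e+02 -1.1000e-01  2.3100e+00] w 67.3 t 2.78 F [0.  3.  1.3] q6 100.0
shift [-0.003   0.0001  0.0037] turn -0.0021 rows 0.1
```

Call:
arm_command --pt "0.7 0 0 0 0" --pt "0.7 0 0 0 0" --pt "0.7 0 0 -0.03 0" --pt "0.7 0 0 -0.07 0" --pt "0.7 0 0 -0.11 0" --pt "0.7 0 0 -0.14 0" --pt "0.7 0 0 -0.14 0"

```text
time_s: 3.37
ee_pos: [488.8, 119.1, 137.0]
ee_rot: [-179.9, -0.5, 2.3]
force: [0.1, -0.4, -1.1]
gripper_width: 66.8
```

```bash
python3 go.py 600 309 130 2.4
```

```text
at [488.8 119.1 137. ] [-179.85   -0.5     2.32] w 66.8 t 3.37 F [ 0.1 -0.4 -1.1] q6 100.0
shift [ 0.2375 -0.3705  0.017 ] turn -0.0018 rows 5.3
```

Call:
arm_command --pt "0.7 0.02 -0.03 0 0" --pt "0.7 0.06 -0.09 0 0" --pt "0.7 0.1 -0.16 0 0" --pt "0.7 0.14 -0.22 0 0" --pt "0.7 0.18 -0.28 0.01 0" --pt "0.7 0.21 -0.33 0.017 0" --pt "0.7 0.23 -0.36 0.017 0" --pt "0.7 0.237 -0.37 0.017 0"

```text
time_s: 4.03
ee_pos: [600.2, 311.2, 127.7]
ee_rot: [-179.9, -0.4, 2.4]
force: [-0.1, -0.1, -2.8]
gripper_width: 67.0
```

```bash
python3 go.py 600 309 59 1.4
```

```text
at [600.2 311.2 127.7] [-179.85   -0.43    2.44] w 67.0 t 4.03 F [-0.1 -0.1 -2.8] q6 114.0
shift [-0.0017  0.0048  0.1374] turn 0.0232 rows 1.6
```

Call:
arm_command --pt "0.7 0 0.004 0.03 0" --pt "0.7 0 0.004 0.07 0" --pt "0.7 0 0.004 0.1 0" --pt "0.7 0 0.004 0.12 0" --pt "0.7 0 0.004 0.13 0" --pt "0.7 0 0.004 0.135 0" --pt "0.7 0 0.004 0.138 0" --pt "0.7 0 0.004 0.14 0"

```text
time_s: 4.7
ee_pos: [601.3, 309.5, 58.4]
ee_rot: [-179.8, -0.5, 2.4]
force: [-0.4, 0.0, -2.6]
gripper_width: 66.6
```

```bash
python3 go.py 600 309 57 1.4
```

```text
at [601.3 309.5  58.4] [-179.82   -0.51    2.43] w 66.6 t 4.7 F [-0.4  0.  -2.6] q6 113.9
shift [-0.0027  0.0009  0.0029] turn 0.0229 rows 0.1
```

Call:
arm_command --pt "0.7 0 0 0.001 0" --pt "0.7 0 0 0.002 0" --pt "0.7 0 0 0.003 0" --pt "0.7 0 0 0.004 0" --pt "0.7 0 0 0.004 0"

```text
time_s: 5.12
ee_pos: [602.2, 309.7, 58.0]
ee_rot: [-179.8, -0.6, 2.4]
force: [-0.8, -0.9, 5.7]
gripper_width: 66.5
```

Call:
arm_command --pt "0.5 0 0 0 0" --pt "0.2 0 0 0 0" --pt "0 0 0 0 0" --pt "0 0 0 -0.02 0" --pt "0 0 0 -0.07 0" --pt "0 0 0 -0.13 0" --pt "0 0 0 -0.2 0" --pt "0 0 0 -0.22 0"

```text
time_s: 5.78
ee_pos: [603.4, 310.6, 174.7]
ee_rot: [-179.5, -1.2, 2.4]
force: [0.6, 0.7, 1.3]
gripper_width: 90.9
```

```bash
python3 go.py 501.5 19.2 140 2.4
```

```text
at [603.4 310.6 174.7] [-179.54   -1.18    2.44] w 90.9 t 5.78 F [0.6 0.7 1.3] q6 113.9
shift [-0.2298  0.574   0.06  ] turn 0.0009 rows 7.4
```

Call:
arm_command --pt "0 -0.04 0.08 0.01 0" --pt "0 -0.07 0.16 0.02 0" --pt "0 -0.1 0.24 0.03 0" --pt "0 -0.13 0.32 0.04 0" --pt "0 -0.16 0.4 0.05 0" --pt "0 -0.2 0.48 0.06 0" --pt "0 -0.22 0.55 0.06 0" --pt "0 -0.23 0.574 0.06 0"

```text
time_s: 6.45
ee_pos: [498.9, 15.6, 139.7]
ee_rot: [-179.6, -1.1, 2.3]
force: [-0.3, -0.0, -0.5]
gripper_width: 91.3
```

```bash
python3 go.py 501.5 19.2 90 2.4; python3 go.py 501.5 19.2 30 2.4
```

```text
at [498.9  15.6 139.7] [-179.62   -1.05    2.31] w 91.3 t 6.45 F [-0.3 -0.  -0.5] q6 87.6
shift [ 0.0037 -0.0064  0.0996] turn -0.0021 rows 1.2
at [498.9  15.6 139.7] [-179.62   -1.05    2.31] w 91.3 t 6.45 F [-0.3 -0.  -0.5] q6 87.6
shift [ 0.0015 -0.0056  0.2196] turn -0.0021 rows 2.6
```

Call:
arm_command --pt "0.2 0.003 -0.006 0.02 0" --pt "0.2 0.003 -0.006 0.06 0" --pt "0.2 0.003 -0.006 0.1 0"

```text
time_s: 6.7
ee_pos: [502.1, 19.3, 89.8]
ee_rot: [-179.6, -1.2, 2.2]
force: [0.2, 0.5, -0.1]
gripper_width: 74.4
```

```bash
python3 go.py 501.5 19.2 30 2.4
```

```text
at [502.1  19.3  89.8] [-179.6    -1.23    2.25] w 74.4 t 6.7 F [ 0.2  0.5 -0.1] q6 88.0
shift [-0.0038  0.0009  0.1196] turn -0.0034 rows 1.4
```

Call:
arm_command --pt "0.2 -0.003 0 0.04 0" --pt "0.2 -0.003 0 0.08 0" --pt "0.2 -0.003 0 0.11 0" --pt "0.2 -0.003 0 0.12 0" --pt "0.2 -0.003 0 0.12 0" --pt "0.2 -0.003 0 0.12 0"

```text
time_s: 7.2
ee_pos: [502.5, 20.3, 30.0]
ee_rot: [-179.6, -1.3, 2.3]
force: [0.4, -0.2, -0.3]
gripper_width: 72.7
```

```bash
python3 go.py 501.5 19.2 30 2.4; python3 -c "
from h import *
wsave('w3')"
```

```text
at [502.5  20.3  30. ] [-179.59   -1.26    2.28] w 72.7 t 7.2 F [ 0.4 -0.2 -0.3] q6 87.9
shift [-0.002   0.002  -0.0001] turn -0.0027 rows 0.0
```

View pics/w3.png

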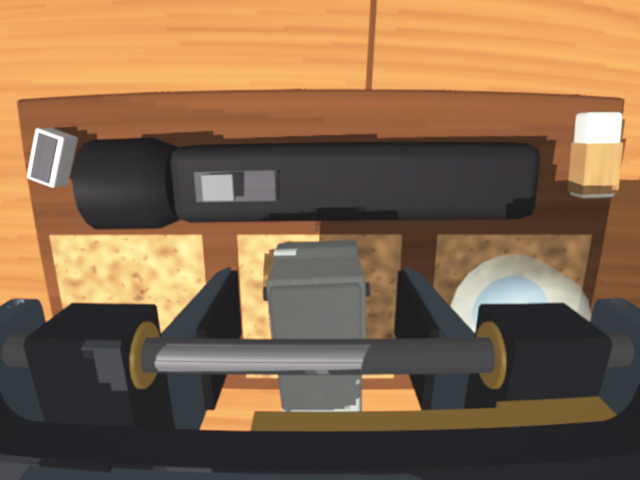

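Call:
arm_command --pt "0.4 0 0 0 0" --pt "0.6 0 0 0 0" --pt "0.8 0 0 0 0" --pt "0.8 0 0 0 0" --pt "0.8 0 0 0 0" --pt "0.8 0 0 0 0" --pt "0.8 0 0 0 0" --squeeze 35

```text
time_s: 7.83
ee_pos: [503.0, 20.1, 30.8]
ee_rot: [-179.6, -1.4, 2.3]
force: [0.3, 0.1, 3.0]
gripper_width: 40.3
```

```bash
python3 go.py 501.5 19.2 30 2.4
```

```text
at [503.   20.1  30.8] [-179.59   -1.35    2.26] w 40.3 t 7.83 F [0.3 0.1 3. ] q6 87.9
shift [-0.003   0.0018  0.0014] turn -0.0031 rows 0.0
```

Call:
arm_command --pt "0.8 0 0 -0.02 0" --pt "0.8 0 0 -0.06 0" --pt "0.8 0 0 -0.1 0" --pt "0.8 0 0 -0.14 0" --pt "0.8 0 0 -0.14 0" --pt "0.8 0 0 -0.14 0"

```text
time_s: 8.33
ee_pos: [501.6, 19.5, 101.3]
ee_rot: [-179.6, -1.5, 2.3]
force: [-0.2, 0.1, -4.1]
gripper_width: 40.4
```

```bash
python3 go.py 500 309 100 2.4
```

```text
at [501.6  19.5 101.3] [-179.6    -1.45    2.26] w 40.4 t 8.33 F [-0.2  0.1 -4.1] q6 88.0
shift [ 0.0195 -0.5786  0.0072] turn -0.0031 rows 6.9
```

Call:
arm_command --pt "0.8 0 -0.05 0 0" --pt "0.8 0.002 -0.12 0 0" --pt "0.8 0.006 -0.2 0 0" --pt "0.8 0.01 -0.28 0 0" --pt "0.8 0.014 -0.36 0 0" --pt "0.8 0.018 -0.45 0.004 0" --pt "0.8 0.02 -0.53 0.007 0" --pt "0.8 0.02 -0.579 0.007 0"

```text
time_s: 9.0
ee_pos: [498.8, 312.5, 97.7]
ee_rot: [-179.6, -1.3, 2.4]
force: [1.2, 1.0, -3.6]
gripper_width: 40.5
```

```bash
python3 go.py 500 309 30 2.4
```

```text
at [498.8 312.5  97.7] [-179.61   -1.29    2.36] w 40.5 t 9.0 F [ 1.2  1.  -3.6] q6 118.9
shift [-0.0009  0.008   0.1354] turn -0.0008 rows 1.6
```

Contact expected at TCP z ≈ 24.5.

Call:
arm_command --pt "0.8 0 0.008 0.03 0" --pt "0.8 0 0.008 0.07 0" --pt "0.8 0 0.008 0.1 0" --pt "0.8 0 0.008 0.12 0" --pt "0.8 0 0.008 0.13 0" --pt "0.8 0 0.008 0.137 0" --pt "0.8 0 0.008 0.139 0" --pt "0.8 0 0.008 0.141 0"

```text
time_s: 9.67
ee_pos: [501.0, 309.1, 27.5]
ee_rot: [-179.6, -1.3, 2.3]
force: [0.5, 0.2, -1.9]
gripper_width: 40.5
```

Call:
arm_command --pt "0.8 0 0 0.001 0" --pt "0.8 0 0 0.003 0" --pt "0.8 0 0 0.004 0" --pt "0.8 0 0 0.006 0" --pt "0.8 0 0 0.006 0"

```text
time_s: 10.08
ee_pos: [501.3, 309.2, 24.8]
ee_rot: [-179.6, -1.4, 2.3]
force: [0.6, -0.0, -3.0]
gripper_width: 40.6
```

Call:
arm_command --pt "0.8 0 0 0.001 0" --pt "0.8 0 0 0.002 0" --pt "0.8 0 0 0.003 0" --pt "0.8 0 0 0.004 0"

```text
time_s: 10.42
ee_pos: [501.3, 309.3, 24.7]
ee_rot: [-179.6, -1.4, 2.4]
force: [-3.6, -2.8, 14.0]
gripper_width: 40.5
```

Call:
arm_command --pt "0.6 0 0 0 0" --pt "0.3 0 0 0 0" --pt "0.2 0 0 0 0" --pt "0.1 0 0 -0.03 0" --pt "0 0 0 -0.1 0" --pt "0 0 0 -0.17 0" --pt "0 0 0 -0.17 0" --pt "0 0 0 -0.17 0"

```text
time_s: 11.08
ee_pos: [500.8, 309.4, 112.1]
ee_rot: [-179.4, -1.7, 2.4]
force: [0.0, -0.3, -0.6]
gripper_width: 84.2
```

```bash
python3 go.py 493.7 -80.5 110 2.4
```

```text
at [500.8 309.4 112.1] [-179.4    -1.69    2.35] w 84.2 t 11.08 F [ 0.  -0.3 -0.6] q6 118.6
shift [-0.0464  0.7786 -0.0053] turn -0.0011 rows 9.4
```

Call:
arm_command --pt "0 -0.005 0.08 -0.02 0" --pt "0 -0.01 0.16 -0.04 0" --pt "0 -0.016 0.24 -0.05 0" --pt "0 -0.02 0.32 -0.06 0" --pt "0 -0.026 0.4 -0.06 0" --pt "0 -0.03 0.48 -0.06 0" --pt "0 -0.036 0.56 -0.06 0" --pt "0 -0.04 0.64 -0.06 0"

```text
time_s: 11.75
ee_pos: [491.9, -13.2, 136.8]
ee_rot: [-179.4, -1.6, 2.4]
force: [1.1, -0.2, -0.0]
gripper_width: 90.9
```

```bash
python3 go.py 430 -80.5 190 2.4
```

```text
at [491.9 -13.2 136.8] [-179.39   -1.56    2.36] w 90.9 t 11.75 F [ 1.1 -0.2 -0. ] q6 83.7
shift [-0.1263  0.1282 -0.1112] turn -0.0009 rows 2.5
```

Testing how the measured pitch responds to motion direction (high above everything).

Call:
arm_command --pt "0 -0.06 0.06 -0.06 0" --pt "0 -0.12 0.12 -0.11 0"

```text
time_s: 11.92
ee_pos: [442.8, -65.8, 178.2]
ee_rot: [-179.3, -1.2, 2.3]
force: [0.8, -1.1, 0.8]
gripper_width: 91.3
```

Call:
arm_command --pt "0 0.08 0 0 0"

```text
time_s: 12.0
ee_pos: [472.2, -67.8, 182.3]
ee_rot: [-179.4, -1.0, 2.0]
force: [0.5, 0.0, 0.7]
gripper_width: 91.1
```

Call:
arm_command --pt "0 0.08 0 0 0"

```text
time_s: 12.08
ee_pos: [510.9, -68.2, 183.9]
ee_rot: [-179.4, -1.1, 1.7]
force: [0.7, 0.1, -0.1]
gripper_width: 91.4
```

Call:
arm_command --pt "0 0 0 0.08 0"

```text
time_s: 12.17
ee_pos: [523.6, -70.2, 151.0]
ee_rot: [-179.7, -2.5, 1.6]
force: [4.1, -0.4, 1.0]
gripper_width: 91.4
```

Call:
arm_command --pt "0 0 0 -0.08 0"

```text
time_s: 12.25
ee_pos: [497.6, -66.8, 160.3]
ee_rot: [-179.1, 0.8, 1.6]
force: [-15.8, 3.0, -11.5]
gripper_width: 91.3
```

Call:
arm_command --pt "0 -0.08 0 0 0"

```text
time_s: 12.33
ee_pos: [482.1, -68.7, 168.1]
ee_rot: [-179.0, 0.9, 1.6]
force: [3.1, -0.8, 2.5]
gripper_width: 90.8
```

```bash
python3 go.py 493.7 -80.5 100 2.4
```

```text
at [482.1 -68.7 168.1] [-179.04    0.87    1.56] w 90.8 t 12.33 F [ 3.1 -0.8  2.5] q6 78.1
shift [0.0245 0.0266 0.1355] turn -0.0187 rows 1.7
```

Call:
arm_command --pt "0 0.01 0.015 0.03 -0.019" --pt "0 0.02 0.026 0.06 -0.019" --pt "0 0.0245 0.0266 0.09 -0.019" --pt "0 0.0245 0.0266 0.12 -0.019" --pt "0 0.0245 0.0266 0.135 -0.019" --pt "0 0.0245 0.0266 0.135 -0.019" --pt "0 0.0245 0.0266 0.135 -0.019" --pt "0 0.0245 0.0266 0.135 -0.019"

```text
time_s: 13.0
ee_pos: [494.1, -80.5, 100.7]
ee_rot: [-179.0, 0.8, 2.4]
force: [0.1, 0.3, 0.3]
gripper_width: 90.8
```

```bash
python3 go.py 493.7 -80.5 15 2.4; python3 -c "
from h import *
wsave('w4')"
```

```text
at [494.1 -80.5 100.7] [-179.03    0.81    2.42] w 90.8 t 13.0 F [0.1 0.3 0.3] q6 76.0
shift [0.0016 0.0028 0.1713] turn 0.0005 rows 2.1
```

View pics/w4.png

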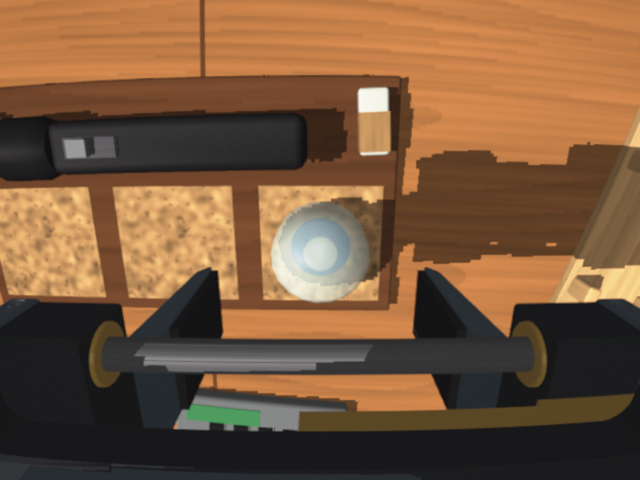

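Call:
arm_command --pt "0 0.0016 0.0028 0.04 0" --pt "0 0.0016 0.0028 0.08 0" --pt "0 0.0016 0.0028 0.12 0" --pt "0 0.0016 0.0028 0.15 0" --pt "0 0.0016 0.0028 0.165 0" --pt "0 0.0016 0.0028 0.171 0" --pt "0 0.0016 0.0028 0.173 0" --pt "0 0.0016 0.0028 0.173 0"

```text
time_s: 13.72
ee_pos: [494.6, -80.7, 15.1]
ee_rot: [-179.1, 0.7, 2.4]
force: [-0.5, 0.8, 0.0]
gripper_width: 91.3
```

Call:
arm_command --pt "0.2 0 0 0 0" --pt "0.3 0 0 0 0" --pt "0.4 0 0 0 0" --pt "0.5 0 0 0 0" --pt "0.6 0 0 0 0" --pt "0.6 0 0 0 0" --pt "0.6 0 0 0 0" --squeeze 25

```text
time_s: 14.3
ee_pos: [494.8, -80.7, 15.4]
ee_rot: [-179.1, 0.7, 2.4]
force: [-0.2, 0.9, 2.5]
gripper_width: 61.3
```

```bash
python3 go.py 493.7 -80.5 115 2.4
```

```text
at [494.8 -80.7  15.4] [-179.07    0.66    2.42] w 61.3 t 14.3 F [-0.2  0.9  2.5] q6 75.7
shift [-0.0045 -0.0038 -0.199 ] turn 0.0006 rows 2.4
```

Call:
arm_command --pt "0.6 0 0 -0.01 0" --pt "0.6 0 0 -0.04 0" --pt "0.6 0 0 -0.08 0" --pt "0.6 0 0 -0.12 0" --pt "0.6 0 0 -0.16 0" --pt "0.6 0 0 -0.18 0" --pt "0.6 0 0 -0.19 0" --pt "0.6 0 0 -0.19 0"

```text
time_s: 14.97
ee_pos: [496.1, -82.3, 110.9]
ee_rot: [-179.1, 0.6, 2.4]
force: [-0.3, 0.1, -4.7]
gripper_width: 61.6
```

```bash
python3 go.py 392 309 100 2.4
```

```text
at [496.1 -82.3 110.9] [-179.09    0.6     2.42] w 61.6 t 14.97 F [-0.3  0.1 -4.7] q6 75.9
shift [-0.1748 -0.7902  0.0362] turn 0.0005 rows 9.7
```

Call:
arm_command --pt "0.6 -0.01 -0.04 0 0" --pt "0.6 -0.03 -0.1 0 0" --pt "0.6 -0.05 -0.18 0 0" --pt "0.6 -0.07 -0.25 0 0" --pt "0.6 -0.09 -0.33 0 0" --pt "0.6 -0.11 -0.4 0 0" --pt "0.6 -0.13 -0.48 0.01 0" --pt "0.6 -0.15 -0.55 0.02 0"

```text
time_s: 15.63
ee_pos: [407.9, 191.1, 104.9]
ee_rot: [-179.1, 0.7, 2.4]
force: [0.6, -0.2, -3.6]
gripper_width: 61.5
```

```bash
python3 go.py 392 309 90 2.4
```

```text
at [407.9 191.1 104.9] [-179.1     0.7     2.42] w 61.5 t 15.63 F [ 0.6 -0.2 -3.6] q6 109.6
shift [-0.0214 -0.2364  0.0337] turn 0.0004 rows 2.9
```

Call:
arm_command --pt "0.6 -0.01 -0.07 0 0" --pt "0.6 -0.015 -0.13 0.01 0" --pt "0.6 -0.02 -0.18 0.02 0" --pt "0.6 -0.021 -0.22 0.03 0" --pt "0.6 -0.021 -0.236 0.034 0" --pt "0.6 -0.021 -0.236 0.06 0" --pt "0.6 -0.021 -0.236 0.09 0" --pt "0.6 -0.021 -0.236 0.11 0"

```text
time_s: 16.3
ee_pos: [390.5, 308.2, 49.8]
ee_rot: [-179.2, 0.9, 2.4]
force: [-1.2, -0.4, -4.3]
gripper_width: 61.5
```

```bash
python3 go.py 392 309 12 2.4
```

```text
at [390.5 308.2  49.8] [-179.25    0.88    2.44] w 61.5 t 16.3 F [-1.2 -0.4 -4.3] q6 122.7
shift [ 0.0042 -0.0004  0.0755] turn 0.0008 rows 0.9
```

Call:
arm_command --pt "0.6 0.004 0 0.02 0" --pt "0.6 0.004 0 0.04 0" --pt "0.6 0.004 0 0.055 0" --pt "0.6 0.004 0 0.065 0" --pt "0.6 0.004 0 0.07 0" --pt "0.6 0.004 0 0.074 0" --pt "0.6 0.004 0 0.076 0" --pt "0.6 0.004 0 0.077 0"

```text
time_s: 16.97
ee_pos: [392.1, 309.0, 11.5]
ee_rot: [-179.2, 0.8, 2.4]
force: [1.0, -0.3, -2.5]
gripper_width: 61.7
```

Call:
arm_command --pt "0.6 0 0 0.0005 0" --pt "0.6 0 0 0.001 0" --pt "0.6 0 0 0.0015 0" --pt "0.6 0 0 0.002 0" --pt "0.6 0 0 0.0025 0" --pt "0.6 0 0 0.003 0" --pt "0.6 0 0 0.003 0"

```text
time_s: 17.55
ee_pos: [392.1, 309.0, 10.0]
ee_rot: [-179.2, 0.8, 2.4]
force: [-0.3, -0.0, -3.8]
gripper_width: 61.6
```

Call:
arm_command --pt "0.6 0 0 0.0005 0" --pt "0.6 0 0 0.001 0" --pt "0.6 0 0 0.0015 0" --pt "0.6 0 0 0.002 0" --pt "0.6 0 0 0.0025 0" --pt "0.6 0 0 0.0025 0"

```text
time_s: 18.05
ee_pos: [392.1, 309.0, 9.4]
ee_rot: [-179.2, 0.8, 2.4]
force: [-1.8, -2.6, 6.0]
gripper_width: 61.4
```

Touched down gently. Release and rise.

Call:
arm_command --pt "0.5 0 0 0 0" --pt "0.3 0 0 0 0" --pt "0 0 0 0 0" --pt "0 0 0 0 0" --pt "0 0 0 -0.03 0" --pt "0 0 0 -0.1 0" --pt "0 0 0 -0.18 0" --pt "0 0 0 -0.25 0"

```text
time_s: 18.72
ee_pos: [394.1, 307.4, 136.2]
ee_rot: [-179.2, 0.8, 2.4]
force: [0.3, 0.2, -0.3]
gripper_width: 90.9
```

```bash
python3 -c "
from h import *
save('top','t1.png')
im=cv2.imread('pics/t1.png')
cv2.imwrite('pics/t1a.png',cv2.resize(im[150:305,140:395],None,fx=3,fy=3,interpolation=cv2.INTER_CUBIC))
";  python3 go.py 470 27 250 92.6
```

```text
at [397.9 310.1 143.1] [-1.7876e+02  1.5000e-01  2.4400e+00] w 91.4 t 18.77 F [1.9 2.3 4.1] q6 122.8
shift [ 0.1195  0.5671 -0.2265] turn -2.0036 rows 12.6
```

View pics/t1a.png

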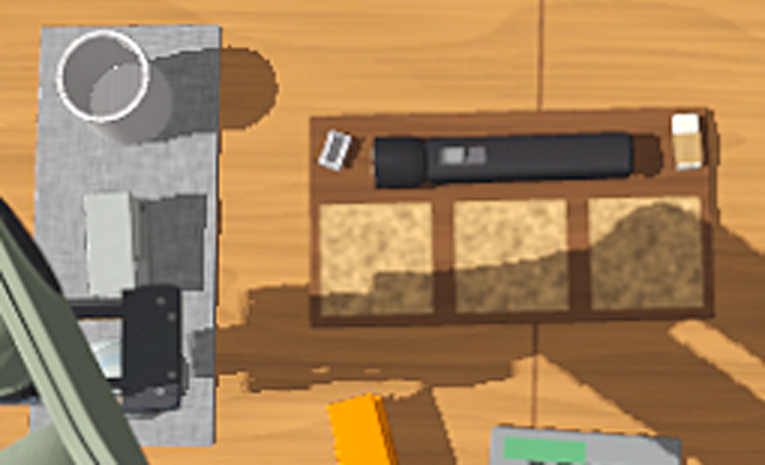

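Call:
arm_command --pt "0 0.01 0.06 -0.06 -0.12" --pt "0 0.03 0.12 -0.12 -0.27" --pt "0 0.05 0.2 -0.17 -0.42" --pt "0 0.07 0.28 -0.21 -0.57" --pt "0 0.09 0.36 -0.22 -0.72" --pt "0 0.11 0.44 -0.225 -0.86" --pt "0 0.12 0.52 -0.225 -1" --pt "0 0.12 0.567 -0.225 -1"

```text
time_s: 19.43
ee_pos: [468.4, 44.4, 249.4]
ee_rot: [-179.1, -0.9, 47.7]
force: [1.4, 0.2, -0.4]
gripper_width: 91.2
```

```bash
python3 go.py 480 27 240 92.6
```

```text
at [468.4  44.4 249.4] [-179.09   -0.89   47.71] w 91.2 t 19.43 F [ 1.4  0.2 -0.4] q6 45.0
shift [-0.0105  0.0408  0.018 ] turn -0.9975 rows 6.3
```

```bash
python3 go.py 560 27.8 200 92.6
```

```text
at [468.4  44.4 249.4] [-179.09   -0.89   47.71] w 91.2 t 19.43 F [ 1.4  0.2 -0.4] q6 45.0
shift [0.0971 0.1594 0.0978] turn -0.9975 rows 6.3
```

Call:
arm_command --pt "0 0.01 0.02 0.01 -0.13" --pt "0 0.03 0.05 0.02 -0.28" --pt "0 0.05 0.08 0.04 -0.43" --pt "0 0.07 0.11 0.06 -0.58" --pt "0 0.085 0.14 0.08 -0.73" --pt "0 0.095 0.155 0.095 -0.88" --pt "0 0.097 0.159 0.098 -0.998" --pt "0 0.097 0.159 0.098 -0.998"

```text
time_s: 20.1
ee_pos: [560.1, 27.7, 198.4]
ee_rot: [-179.9, -1.3, 92.7]
force: [-0.6, -0.2, 0.2]
gripper_width: 91.0
```

Call:
arm_command --pt "0 0 0 0 0" --pt "0 0 0 0 0"

```text
time_s: 20.27
ee_pos: [560.0, 27.7, 198.4]
ee_rot: [-179.9, -1.3, 92.6]
force: [0.3, -0.2, 0.0]
gripper_width: 91.2
```

```bash
python3 go.py 560 27.8 200 92.6; python3 -c "
from h import *
wsave('w5')"
```

```text
at [560.   27.7 198.4] [-179.87   -1.28   92.58] w 91.2 t 20.27 F [ 0.3 -0.2  0. ] q6 -2.2
shift [ 0.0002 -0.     -0.0033] turn -0.0004 rows 0.0
```

View pics/w5.png

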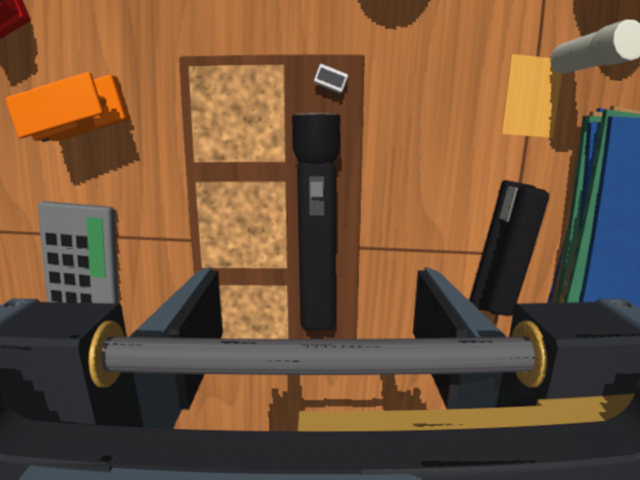

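```bash
python3 - <<'E'
from m2 import *
fitw('w5',[(189,66),(284,65),(286,162),(194,162),(196,181),(286,180),(288,268),(201,268)],[(-71,141),(11,141),(11,59),(-71,59),(-71,41),(11,41),(11,-41),(-71,-41)],10,[520,20,0])
for p,z in [((316,114),48),((318,329),44),((300,200),44),((334,200),44),((302,310),44),((335,310),44)]: print(np.round(wat('w5',p,z),1))
E
```

```text
[519.8  20.8] 2.4
[[0.1, -0.0], [0.0, 0.4], [-0.6, 0.5], [0.5, 0.2], [-0.1, -0.7], [-0.3, -1.4], [-0.8, 0.2], [1.1, 0.8]]
[554.1 120.3  48. ]
[564.  -65.4  44. ]
[543.9  51.4  44. ]
[571.9  52.6  44. ]
[548.9 -47.3  44. ]
[578.3 -45.9  44. ]
```

```bash
python3 go.py 559.2 27.5 16 93.1
```

```text
at [560.   27.8 198.6] [-179.89   -1.28   92.61] w 91.1 t 20.32 F [-0.1  0.2  0.6] q6 -2.2
shift [-0.0086 -0.0009  0.3651] turn -0.0109 rows 4.4
```

Call:
arm_command --pt "0 -0.002 0 0.06 -0.01" --pt "0 -0.004 0 0.14 -0.01" --pt "0 -0.006 0 0.21 -0.01" --pt "0 -0.008 0 0.28 -0.01" --pt "0 -0.0086 0 0.33 -0.01" --pt "0 -0.0086 0 0.355 -0.01" --pt "0 -0.0086 0 0.365 -0.01" --pt "0 -0.0086 0 0.365 -0.01"

```text
time_s: 20.98
ee_pos: [559.1, 27.6, 15.4]
ee_rot: [-179.8, -1.3, 93.0]
force: [-0.4, -0.7, -0.7]
gripper_width: 91.2
```

Call:
arm_command --pt "0.3 0 0 0 0" --pt "0.5 0 0 0 0" --pt "0.7 0 0 0 0" --pt "0.8 0 0 0 0" --pt "0.8 0 0 0 0" --pt "0.8 0 0 0 0" --pt "0.8 0 0 0 0" --squeeze 30

```text
time_s: 21.57
ee_pos: [559.2, 27.6, 15.7]
ee_rot: [-179.8, -1.3, 93.0]
force: [-0.4, 0.2, 0.0]
gripper_width: 47.0
```

Call:
arm_command --pt "0.8 0 0 0 0" --pt "0.8 0 0 -0.02 0" --pt "0.8 0 0 -0.06 0" --pt "0.8 0 0 -0.11 0" --pt "0.8 0 0 -0.16 0" --pt "0.8 0 0 -0.19 0" --pt "0.8 0 0 -0.2 0" --pt "0.8 0 0 -0.2 0"

```text
time_s: 22.23
ee_pos: [560.3, 25.4, 117.1]
ee_rot: [-180.0, -1.3, 93.0]
force: [-0.6, 1.0, -2.2]
gripper_width: 31.4
```

```bash
python3 go.py 500 -200 140 121; python3 -c "
from h import *
wsave('w6')"
```

```text
at [560.3  25.4 117.1] [-180.     -1.27   93.03] w 31.4 t 22.23 F [-0.6  1.  -2.2] q6 -3.1
shift [-0.4426 -0.1441 -0.0556] turn -0.6217 rows 5.6
```

View pics/w6.png

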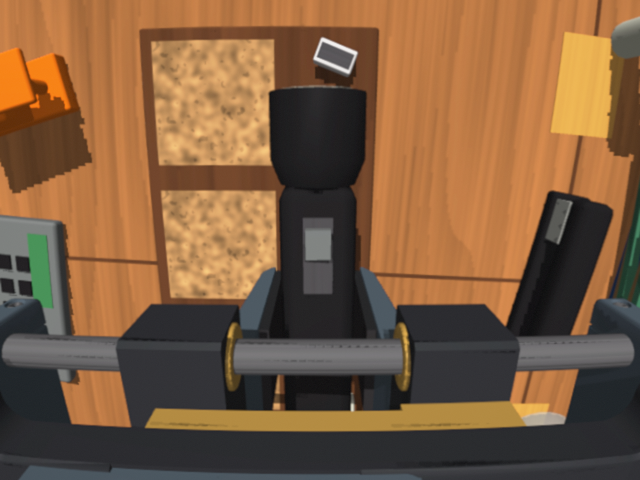

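```bash
python3 - <<'E'
from m2 import *
for z in (140,145,151): 
  P=wat('w6',(317,88),z); e=np.array(json.load(open('pics/w6.json'))[0]); print(z,np.round(P-e,1), np.round(P,1))
for z in (146,):
  for p in [(281,200),(356,200),(285,290),(352,290)]: print(np.round(wat('w6',p,z),1))
E
cat >> go.py <<'E'
E
python3 - <<'E'
E
python3 - <<'E'
from m import c
from h import *
# cradle in top image with cheeks
import numpy as np
for ang in (-13.64,):
  pass
for p,n in zip(c([(188,147),(300,180),(140,350),(258,384)],415,175,5),'ABCD'): print(n,np.round(at('top',p,30),1))
E
```

```text
140 [-5.3 92.6 22.9] [554.9 118.  140. ]
145 [-5.3 92.  27.9] [554.9 117.4 145. ]
151 [-5.3 91.4 33.9] [555.  116.7 151. ]
[543.9  78.  146. ]
[571.1  79.4 146. ]
[546.5  43.1 146. ]
[572.3  44.5 146. ]
A [ 564.3 -295.9   30. ]
B [ 550.5 -346.6   30. ]
C [ 473.  -273.5   30. ]
D [ 458.9 -326.3   30. ]
```

```bash
python3 go.py 520 -150 150 136
```

```text
at [559.3  25.4 115.7] [-179.84   -1.28   93.02] w 31.7 t 22.28 F [-0.3 -0.8 -2.6] q6 -3.1
shift [-0.3445 -0.0972 -0.0761] turn -0.9551 rows 6.0
```

Call:
arm_command --pt "0.8 -0.02 -0.01 -0.02 -0.05" --pt "0.8 -0.06 -0.02 -0.04 -0.15" --pt "0.8 -0.11 -0.03 -0.06 -0.28" --pt "0.8 -0.17 -0.05 -0.076 -0.42" --pt "0.8 -0.23 -0.065 -0.076 -0.56" --pt "0.8 -0.29 -0.08 -0.076 -0.7" --pt "0.8 -0.33 -0.09 -0.076 -0.84" --pt "0.8 -0.344 -0.097 -0.076 -0.955"

```text
time_s: 22.95
ee_pos: [518.5, -152.4, 148.0]
ee_rot: [179.4, -1.2, 136.2]
force: [-0.3, 0.4, -2.2]
gripper_width: 31.7
```

```bash
python3 go.py 510 -305 150 166.4
```

```text
at [ 518.5 -152.4  148. ] [179.39  -1.18 136.16] w 31.7 t 22.95 F [-0.3  0.4 -2.2] q6 -65.0
shift [-0.1991 -0.2318 -0.0105] turn -0.6721 rows 4.2
```

Call:
arm_command --pt "0.8 -0.02 -0.02 0 -0.1" --pt "0.8 -0.05 -0.06 0 -0.22" --pt "0.8 -0.09 -0.1 0 -0.35" --pt "0.8 -0.13 -0.15 0 -0.48" --pt "0.8 -0.17 -0.2 0 -0.6" --pt "0.8 -0.19 -0.225 -0.005 -0.672" --pt "0.8 -0.199 -0.232 -0.01 -0.672" --pt "0.8 -0.199 -0.232 -0.01 -0.672"

```text
time_s: 23.62
ee_pos: [509.5, -305.8, 148.5]
ee_rot: [178.8, -0.8, 166.2]
force: [-0.3, -0.2, -2.6]
gripper_width: 31.8
```

```bash
python3 -c "
from h import *
wsave('w7');save('top','t2.png')
im=cv2.imread('pics/t2.png');cv2.imwrite('pics/t2a.png',cv2.resize(im[150:300,390:560],None,fx=4,fy=4,interpolation=cv2.INTER_CUBIC))
";python3 go.py 510.5 -309 60 166.4; 
```

```text
at [ 509.6 -303.8  148.8] [178.79  -0.84 166.34] w 32.1 t 23.72 F [ 1.6  1.  -1.2] q6 -109.1
shift [-0.0069 -0.0134  0.1772] turn -0.0014 rows 2.1
```

View pics/w7.png

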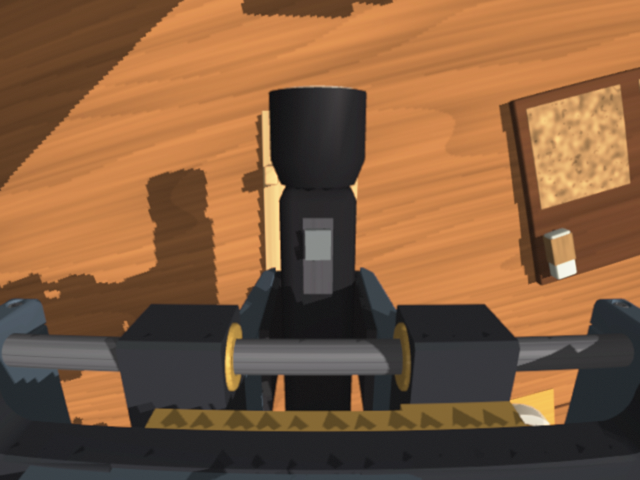

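View pics/t2a.png

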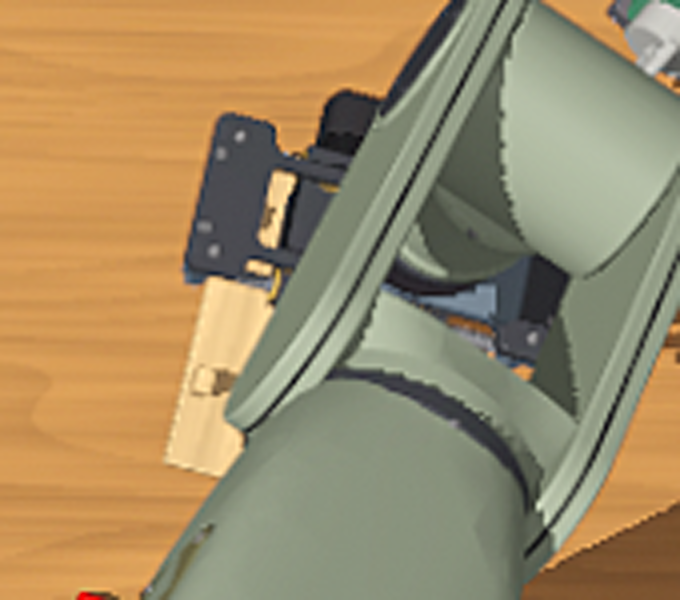

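```bash
python3 - <<'E'
import cv2
im=cv2.imread('pics/w7.png');cv2.imwrite('pics/w7a.png',cv2.resize(im[90:300,230:390],None,fx=3.7,fy=2.8,interpolation=cv2.INTER_CUBIC))
E
```

```text
(no output)
```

View pics/w7a.png

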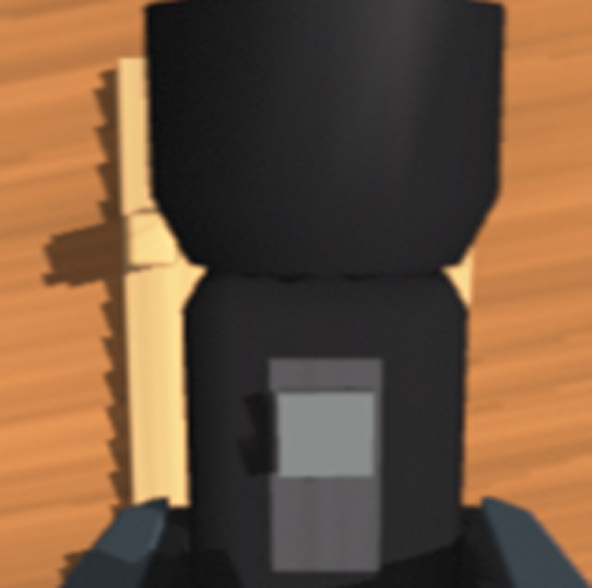

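```bash
python3 - <<'E'
from h import *
def loc(P,q=(510.3,-309,-13.8)):
    a=np.radians(q[2]);d=P[:2]-np.array(q[:2]);return np.round([d@[np.cos(a),np.sin(a)],d@[-np.sin(a),np.cos(a)]],1)
for p in [(261.9,110.7),(265.7,268.6),(358.1,183.6),(263.8,183.6)]: print(np.round(wat('w7',p,8),1),loc(wat('w7',p,8)))
E
```

```text
[ 409.5 -320.8    8. ] [-95.1 -35.5]
[ 530.8 -351.8    8. ] [ 30.1 -36.7]
[ 480.7 -262.5    8. ] [-39.8  38.1]
[ 462.8 -334.2    8. ] [-40.1 -35.8]
```

```bash
python3 go.py 508.5 -307.8 25 166.3; 
```

```text
at [ 509.6 -303.8  148.8] [178.79  -0.84 166.34] w 32.1 t 23.72 F [ 1.6  1.  -1.2] q6 -109.1
shift [-0.0035 -0.0135  0.2473] turn 0.0008 rows 3.0
```

Call:
arm_command --pt "0.8 -0.003 -0.0135 0.02 0" --pt "0.8 -0.003 -0.0135 0.06 0" --pt "0.8 -0.003 -0.0135 0.1 0" --pt "0.8 -0.003 -0.0135 0.14 0" --pt "0.8 -0.003 -0.0135 0.17 0" --pt "0.8 -0.003 -0.0135 0.18 0" --pt "0.8 -0.003 -0.0135 0.18 0" --pt "0.8 -0.003 -0.0135 0.18 0"

```text
time_s: 24.38
ee_pos: [508.9, -308.1, 58.7]
ee_rot: [178.8, -0.8, 166.4]
force: [0.5, 0.1, -1.4]
gripper_width: 32.3
```

```bash
python3 -c "
from h import *
wsave('w8');save('scene','s1.png')
im=cv2.imread('pics/s1.png');cv2.imwrite('pics/s1a.png',cv2.resize(im[150:260,100:280],None,fx=4,fy=4,interpolation=cv2.INTER_CUBIC))
";python3 go.py 508.5 -307.8 14 166.3; 
```

```text
at [ 509.5 -308.8   59.7] [178.83  -0.71 166.35] w 31.7 t 24.48 F [ 0.4 -0.3 -2.6] q6 -109.8
shift [ 0.0012 -0.0005  0.0915] turn 0.0011 rows 1.1
```

View pics/w8.png

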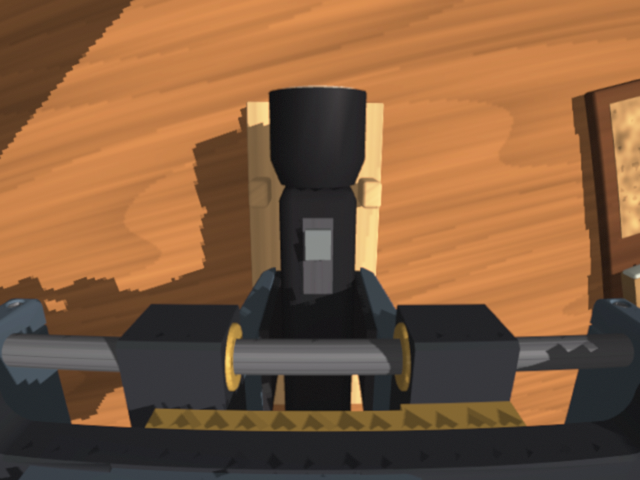

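View pics/s1a.png

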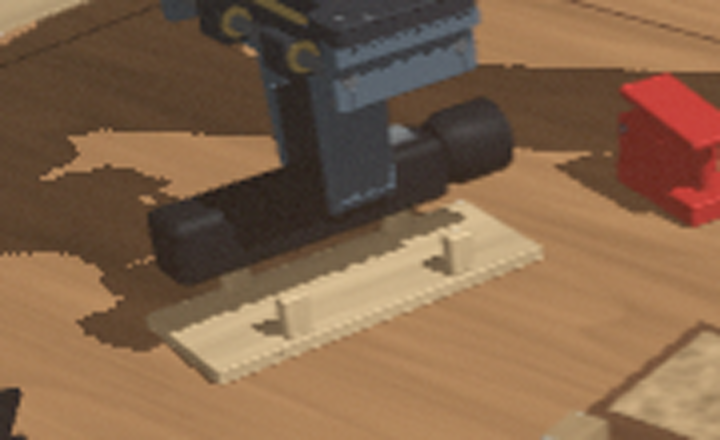

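Call:
arm_command --pt "0.8 0.001 -0.001 0.02 0" --pt "0.8 0.001 -0.001 0.04 0" --pt "0.8 0.001 -0.001 0.055 0" --pt "0.8 0.001 -0.001 0.07 0" --pt "0.8 0.001 -0.001 0.08 0" --pt "0.8 0.001 -0.001 0.086 0" --pt "0.8 0.001 -0.001 0.089 0" --pt "0.8 0.001 -0.001 0.091 0"

```text
time_s: 25.15
ee_pos: [510.0, -308.2, 21.8]
ee_rot: [178.9, -0.4, 166.4]
force: [-9.7, 8.5, 49.0]
gripper_width: 31.8
```

Call:
arm_command --pt "0.8 0 0 0.001 0" --pt "0.8 0 0 0.001 0" --pt "0.8 0 0 0.002 0"

```text
time_s: 25.4
ee_pos: [510.6, -308.6, 21.9]
ee_rot: [178.9, -0.3, 166.4]
force: [-2.8, 2.0, 14.9]
gripper_width: 31.8
```

```bash
python3 -c "
from h import *
wsave('w9');save('scene','s2.png')
im=cv2.imread('pics/s2.png');cv2.imwrite('pics/s2a.png',cv2.resize(im[150:260,100:280],None,fx=4,fy=4,interpolation=cv2.INTER_CUBIC))
"
```

```text
(no output)
```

View pics/w9.png

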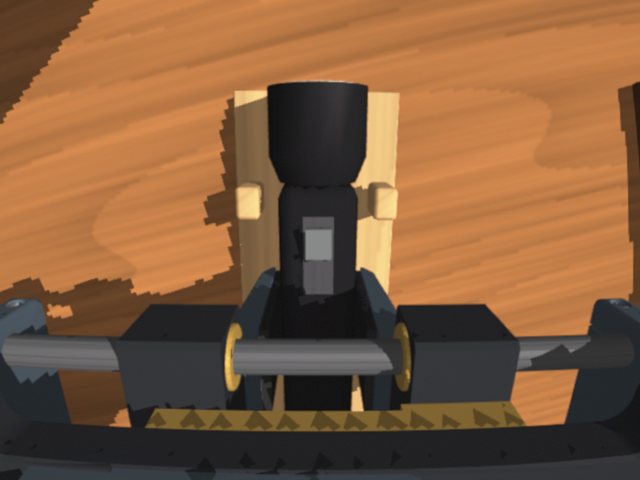

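View pics/s2a.png

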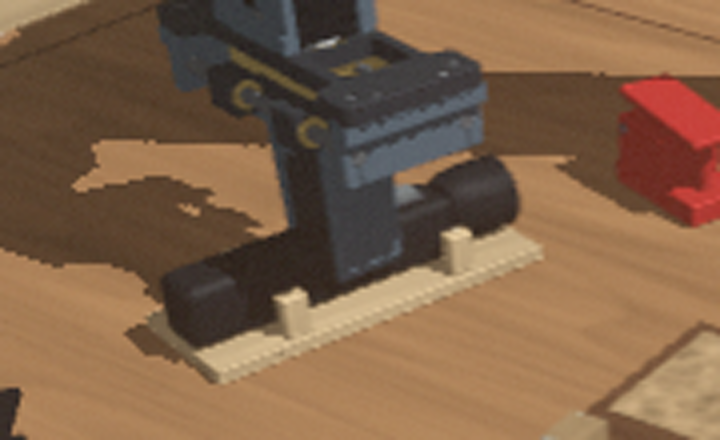

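```bash
python3 - <<'E'
from h import *
def loc(P,q=(510.5,-308.3,-13.7)):
    a=np.radians(q[2]);d=P[:2]-np.array(q[:2]);return np.round([d@[np.cos(a),np.sin(a)],d@[-np.sin(a),np.cos(a)]],1)
for p,z in [((317,84),44),((235,92),8),((399,94),8),((280,230),42),((357,230),42)]: print(loc(wat('w9',p,z)))
E
```

```text
[-94.2  -0.5]
[-94.7 -36. ]
[-94.   36.6]
[-40.5 -14.9]
[-40.3  15.2]
```

Torch is centred within about 1 mm in both directions. Release, rise.

Call:
arm_command --pt "0.6 0 0 0 0" --pt "0.5 0 0 0 0" --pt "0.4 0 0 0 0" --pt "0.4 0 0 0 0" --pt "0.4 0 0 -0.03 0" --pt "0.4 0 0 -0.1 0" --pt "0.3 0 0 -0.18 0" --pt "0.2 0 0 -0.26 0"

```text
time_s: 26.17
ee_pos: [510.0, -310.8, 151.9]
ee_rot: [178.8, -0.5, 166.4]
force: [0.7, -1.0, -0.5]
gripper_width: 65.2
```

```bash
python3 go.py 450 0 180 90
```

```text
at [ 510.  -310.8  151.9] [178.83  -0.53 166.35] w 65.2 t 26.17 F [ 0.7 -1.  -0.5] q6 -109.7
shift [ 0.2639  0.5767 -0.0419] turn 1.6967 rows 10.7
```

Call:
arm_command --pt "0 0.03 0.06 -0.06 0.12" --pt "0 0.06 0.12 -0.08 0.27" --pt "0 0.09 0.19 -0.08 0.42" --pt "0 0.12 0.26 -0.08 0.57" --pt "0 0.15 0.33 -0.08 0.72" --pt "0 0.18 0.39 -0.08 0.86" --pt "0 0.2 0.44 -0.08 1" --pt "0 0.2 0.44 -0.08 1"

```text
time_s: 26.83
ee_pos: [463.4, -70.4, 197.1]
ee_rot: [179.6, -1.4, 121.4]
force: [0.0, 0.2, -0.3]
gripper_width: 91.1
```

```bash
python3 -c "
from h import *
save('top','t3.png')
im=cv2.imread('pics/t3.png');cv2.imwrite('pics/t3a.png',cv2.resize(im[160:300,400:520],None,fx=4,fy=4,interpolation=cv2.INTER_CUBIC))
";python3 go.py 440 130 190 77
```

```text
at [464.3 -72.6 197.2] [179.57  -1.23 121.59] w 91.4 t 26.88 F [ 0.2  0.  -0.3] q6 -43.2
shift [0.3702 0.1706 0.0235] turn 0.9909 rows 6.2
```

View pics/t3a.png

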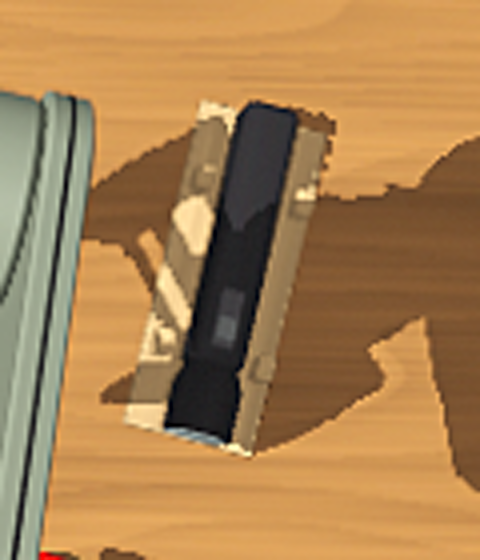

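The torch lies centred in the cradle, switch up. Now the punch.

Call:
arm_command --pt "0 0.04 0.01 0 0.13" --pt "0 0.09 0.03 0 0.28" --pt "0 0.15 0.06 0 0.43" --pt "0 0.21 0.09 0 0.58" --pt "0 0.27 0.12 0 0.73" --pt "0 0.32 0.15 0.01 0.87" --pt "0 0.36 0.165 0.02 0.99" --pt "0 0.37 0.17 0.02 0.99"

```text
time_s: 27.55
ee_pos: [439.5, 131.5, 190.6]
ee_rot: [-179.3, -1.2, 77.1]
force: [0.0, 0.3, -0.9]
gripper_width: 91.3
```

```bash
python3 go.py 470 240 190 34
```

```text
at [439.5 131.5 190.6] [-179.33   -1.16   77.09] w 91.3 t 27.55 F [ 0.   0.3 -0.9] q6 26.5
shift [0.2252 0.0111 0.0057] turn 0.9575 rows 6.0
```

Call:
arm_command --pt "0 0.03 0 0 0.13" --pt "0 0.07 0 0 0.28" --pt "0 0.11 0 0 0.43" --pt "0 0.15 0 0 0.58" --pt "0 0.19 0.005 0 0.73" --pt "0 0.22 0.01 0 0.87" --pt "0 0.225 0.011 0 0.957" --pt "0 0.225 0.011 0 0.957"

```text
time_s: 28.22
ee_pos: [471.4, 239.4, 192.3]
ee_rot: [-178.8, -0.4, 34.1]
force: [0.1, 0.2, -0.6]
gripper_width: 91.2
```

```bash
python3 go.py 490 309 200 2.4
```

```text
at [471.4 239.4 192.3] [-178.76   -0.37   34.12] w 91.2 t 28.22 F [ 0.1  0.2 -0.6] q6 80.2
shift [ 0.109  -0.0947 -0.0126] turn 0.7049 rows 4.4
```

Call:
arm_command --pt "0 0.03 -0.02 0 0.13" --pt "0 0.06 -0.04 0 0.28" --pt "0 0.09 -0.07 0 0.43" --pt "0 0.105 -0.09 0 0.58" --pt "0 0.109 -0.095 -0.01 0.7" --pt "0 0.109 -0.095 -0.012 0.705" --pt "0 0.109 -0.095 -0.012 0.705" --pt "0 0.109 -0.095 -0.012 0.705"

```text
time_s: 28.88
ee_pos: [490.1, 307.9, 199.6]
ee_rot: [-178.8, 0.3, 2.5]
force: [-0.2, 0.9, 0.2]
gripper_width: 91.1
```

```bash
python3 -c "
from h import *
wsave('w10')"; python3 go.py 501 309.2 100 2.4
```

```text
at [490.  308.  199.5] [-178.78    0.36    2.51] w 91.4 t 28.93 F [-0.2 -0.1  0. ] q6 117.3
shift [0.0233 0.0027 0.1989] turn 0.0023 rows 2.4
```

View pics/w10.png

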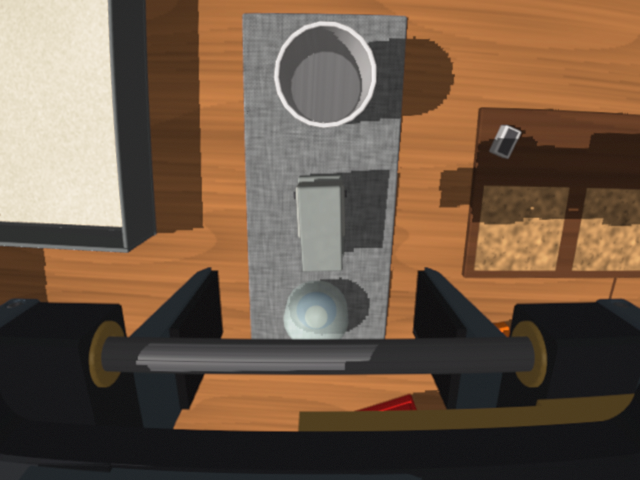

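```bash
python3 - <<'E'
from h import *
for p,z in [((321,178),50),((322,270),64),((326,74),99),((316,317),30)]: print(np.round(wat('w10',p,z),1))
E
```

```text
[528.2 310.4  50. ]
[455.1 306.   64. ]
[601.5 310.   99. ]
[394.5 309.2  30. ]
```

```bash
python3 go.py 501.3 309.2 26 2.4
```

```text
at [490.  308.  199.5] [-178.78    0.36    2.51] w 91.4 t 28.93 F [-0.2 -0.1  0. ] q6 117.3
shift [0.0248 0.0059 0.3469] turn 0.0023 rows 4.2
```

Call:
arm_command --pt "0.1 0.008 0.002 0.05 0.002" --pt "0.1 0.016 0.004 0.12 0.002" --pt "0.1 0.022 0.005 0.19 0.002" --pt "0.1 0.024 0.0055 0.26 0.002" --pt "0.1 0.025 0.006 0.31 0.002" --pt "0.1 0.025 0.006 0.335 0.002" --pt "0.1 0.025 0.006 0.346 0.002" --pt "0.1 0.025 0.006 0.346 0.002" --squeeze 35

```text
time_s: 29.6
ee_pos: [500.7, 308.2, 25.2]
ee_rot: [-178.9, 0.5, 2.5]
force: [-0.4, 0.2, 0.1]
gripper_width: 81.9
```

```bash
python3 go.py 501.3 309.2 26 2.4
```

```text
at [500.7 308.2  25.2] [-178.87    0.5     2.46] w 81.9 t 29.6 F [-0.4  0.2  0.1] q6 116.2
shift [ 0.0013 -0.002  -0.0016] turn 0.0014 rows 0.0
```

Call:
arm_command --pt "0.4 0 0 0 0" --pt "0.6 0 0 0 0" --pt "0.8 0 0 0 0" --pt "0.8 0 0 0 0" --pt "0.8 0 0 0 0" --pt "0.8 0 0 0 0" --pt "0.8 0 0 0 0" --pt "0.8 0 0 0 0"

```text
time_s: 30.27
ee_pos: [501.2, 308.7, 25.7]
ee_rot: [-178.8, 0.4, 2.5]
force: [-0.8, 0.7, 1.8]
gripper_width: 40.1
```

Call:
arm_command --pt "0.8 0 0 -0.02 0" --pt "0.8 0 0 -0.06 0" --pt "0.8 0 0 -0.11 0" --pt "0.8 0 0 -0.14 0" --pt "0.8 0 0.02 -0.16 0" --pt "0.8 0 0.06 -0.16 0" --pt "0.8 0 0.11 -0.16 0" --pt "0.8 0 0.17 -0.16 0"

```text
time_s: 30.93
ee_pos: [504.7, 221.0, 103.6]
ee_rot: [-178.8, 0.5, 2.6]
force: [0.0, -0.6, -3.5]
gripper_width: 40.2
```

```bash
python3 go.py 502.7 19.5 100 2.4
```

```text
at [504.7 221.  103.6] [-178.85    0.5     2.56] w 40.2 t 30.93 F [ 0.  -0.6 -3.5] q6 108.3
shift [-0.0218  0.4026 -0.0006] turn 0.0035 rows 4.8
```

Call:
arm_command --pt "0.8 -0.004 0.07 0 0.003" --pt "0.8 -0.008 0.14 0 0.003" --pt "0.8 -0.012 0.21 0 0.003" --pt "0.8 -0.016 0.28 0 0.003" --pt "0.8 -0.02 0.34 0 0.003" --pt "0.8 -0.022 0.385 0 0.003" --pt "0.8 -0.022 0.403 0 0.003" --pt "0.8 -0.022 0.403 0 0.003"

```text
time_s: 31.6
ee_pos: [501.7, 17.2, 99.3]
ee_rot: [-178.9, 0.6, 2.2]
force: [0.6, 0.3, -3.6]
gripper_width: 40.0
```

```bash
python3 -c "
from h import *
wsave('w11')"; python3 go.py 502.7 19.5 37 2.4
```

```text
at [502.   18.6  99.5] [-178.83    0.57    2.3 ] w 40.1 t 31.65 F [-0.5  1.2 -3.6] q6 86.9
shift [0.0027 0.0008 0.1249] turn -0.0023 rows 1.5
```

View pics/w11.png

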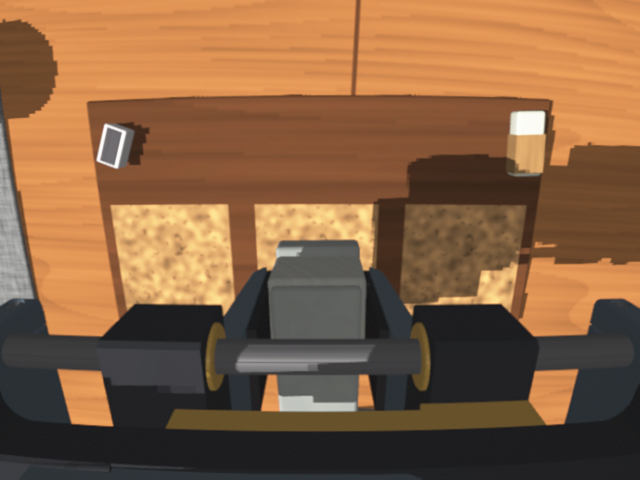

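Call:
arm_command --pt "0.8 0.0027 -0.001 0.03 0" --pt "0.8 0.0027 -0.001 0.06 0" --pt "0.8 0.0027 -0.001 0.09 0" --pt "0.8 0.0027 -0.001 0.11 0" --pt "0.8 0.0027 -0.001 0.122 0" --pt "0.8 0.0027 -0.001 0.127 0" --pt "0.8 0.0027 -0.001 0.131 0" --pt "0.8 0.0027 -0.001 0.133 0"

```text
time_s: 32.32
ee_pos: [503.0, 20.8, 33.2]
ee_rot: [-178.8, 0.5, 2.3]
force: [-0.2, 0.2, -3.1]
gripper_width: 40.1
```

```bash
python3 go.py 502.7 19.5 31.5 2.4
```

```text
at [503.   20.8  33.2] [-178.82    0.52    2.32] w 40.1 t 32.32 F [-0.2  0.2 -3.1] q6 86.8
shift [-0.0008  0.0027  0.0033] turn -0.0018 rows 0.1
```

Call:
arm_command --pt "0.8 -0.0005 0.002 0 0" --pt "0.8 -0.0005 0.002 0.001 0" --pt "0.8 -0.0005 0.002 0.002 0" --pt "0.8 -0.0005 0.002 0.003 0" --pt "0.8 -0.0005 0.002 0.004 0" --pt "0.8 -0.0005 0.002 0.005 0"

```text
time_s: 32.82
ee_pos: [503.0, 19.8, 31.6]
ee_rot: [-178.8, 0.5, 2.3]
force: [-3.1, -0.6, 9.7]
gripper_width: 40.1
```

Down. Release and go for the paperweight.

Call:
arm_command --pt "0.6 0 0 0 0" --pt "0.4 0 0 0 0" --pt "0.2 0 0 0 0" --pt "0.2 0 0 -0.03 0" --pt "0.2 0 0 -0.1 0" --pt "0.1 -0.02 -0.03 -0.17 0" --pt "0 -0.05 -0.09 -0.19 0" --pt "0 -0.07 -0.16 -0.19 0"

```text
time_s: 33.48
ee_pos: [467.5, 96.5, 132.0]
ee_rot: [-178.8, 0.1, 2.1]
force: [-0.3, 0.9, -0.6]
gripper_width: 83.9
```

```bash
python3 go.py 393 309 120 2.4
```

```text
at [467.5  96.5 132. ] [-1.7879e+02  7.0000e-02  2.1400e+00] w 83.9 t 33.48 F [-0.3  0.9 -0.6] q6 96.5
shift [-0.1329 -0.4296  0.0333] turn -0.0058 rows 5.4
```

Call:
arm_command --pt "0 -0.02 -0.07 0 -0.006" --pt "0 -0.04 -0.14 0 -0.006" --pt "0 -0.06 -0.21 0 -0.006" --pt "0 -0.09 -0.29 0.01 -0.006" --pt "0 -0.11 -0.36 0.02 -0.006" --pt "0 -0.13 -0.41 0.03 -0.006" --pt "0 -0.133 -0.43 0.033 -0.006" --pt "0 -0.133 -0.43 0.033 -0.006"

```text
time_s: 34.15
ee_pos: [392.5, 310.9, 119.9]
ee_rot: [-178.8, 0.1, 2.6]
force: [-0.5, -0.2, 0.2]
gripper_width: 91.1
```

```bash
python3 -c "
from h import *
wsave('w12')"; python3 go.py 393 309 10 2.4
```

```text
at [393.  309.5 120.1] [-1.7882e+02  5.0000e-02  2.5300e+00] w 90.9 t 34.2 F [-0.8 -0.  -0.5] q6 123.0
shift [1.000e-04 5.600e-03 2.201e-01] turn 0.0028 rows 2.6
```

View pics/w12.png

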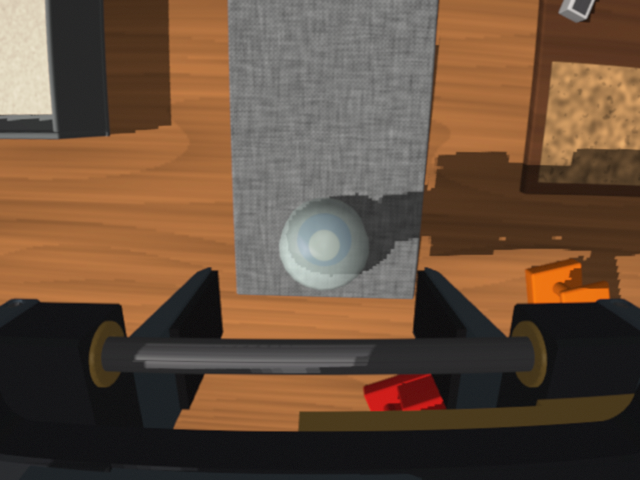

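```bash
python3 -c "
from h import *
for z in (15,25,35): print(np.round(wat('w12',(324,244),z),1))
for z in (15,25,35): print(np.round(wat('w4',(320,252),z),1), 'orig')"; python3 go.py 393.5 309 9.5 2.4
```

```text
[389.6 308.9  15. ]
[392.6 308.9  25. ]
[395.6 309.   35. ]
[490.1 -80.5  15. ] orig
[493.4 -80.4  25. ] orig
[496.8 -80.4  35. ] orig
at [393.  309.5 120.1] [-1.7882e+02  5.0000e-02  2.5300e+00] w 90.9 t 34.2 F [-0.8 -0.  -0.5] q6 123.0
shift [0.0011 0.0056 0.2211] turn 0.0028 rows 2.7
```

Call:
arm_command --pt "0 0 0.003 0.05 0.003" --pt "0 0 0.0056 0.1 0.003" --pt "0 0 0.0056 0.15 0.003" --pt "0 0 0.0056 0.19 0.003" --pt "0 0 0.0056 0.21 0.003" --pt "0 0 0.0056 0.217 0.003" --pt "0 0 0.0056 0.22 0.003" --pt "0 0 0.0056 0.22 0.003" --squeeze 25

```text
time_s: 34.87
ee_pos: [393.9, 308.9, 10.7]
ee_rot: [-178.8, -0.0, 2.3]
force: [0.0, -0.5, -0.0]
gripper_width: 91.3
```

Call:
arm_command --pt "0.2 0 0 0 0" --pt "0.3 0 0 0 0" --pt "0.4 0 0 0 0" --pt "0.5 0 0 0 0" --pt "0.6 0 0 0 0" --pt "0.6 0 0 0 0" --pt "0.6 0 0 0 0" --pt "0.6 0 0 0 0"

```text
time_s: 35.53
ee_pos: [394.0, 309.2, 11.1]
ee_rot: [-178.7, -0.0, 2.3]
force: [-0.6, 0.8, 5.6]
gripper_width: 61.3
```

Call:
arm_command --pt "0.6 0 0 -0.01 0" --pt "0.6 0 0 -0.05 0" --pt "0.6 0 0 -0.1 0" --pt "0.6 0 0 -0.16 0" --pt "0.6 0 0 -0.21 0" --pt "0.6 0 0.01 -0.24 0" --pt "0.6 0.005 0.05 -0.25 0" --pt "0.6 0.02 0.1 -0.25 0"

```text
time_s: 36.2
ee_pos: [405.9, 257.4, 136.3]
ee_rot: [-178.7, -0.1, 2.5]
force: [0.2, -0.0, -4.4]
gripper_width: 61.3
```

```bash
python3 go.py 494 -80.7 130 2.4
```

```text
at [405.9 257.4 136.3] [-1.7868e+02 -1.4000e-01  2.5000e+00] w 61.3 t 36.2 F [ 0.2 -0.  -4.4] q6 117.0
shift [ 0.1466  0.6833 -0.0029] turn 0.0023 rows 8.4
```

Call:
arm_command --pt "0.6 0.02 0.07 0 0.002" --pt "0.6 0.035 0.15 0 0.002" --pt "0.6 0.05 0.23 0 0.002" --pt "0.6 0.068 0.31 0 0.002" --pt "0.6 0.085 0.39 0 0.002" --pt "0.6 0.1 0.46 0 0.002" --pt "0.6 0.115 0.53 0 0.002" --pt "0.6 0.13 0.6 0 0.002"

```text
time_s: 36.87
ee_pos: [483.0, -41.3, 128.8]
ee_rot: [-178.7, -0.0, 2.4]
force: [0.7, 0.4, -3.6]
gripper_width: 61.6
```

```bash
python3 go.py 495.7 -80.7 110 2.4
```

```text
at [483.  -41.3 128.8] [-1.7866e+02 -2.0000e-02  2.3900e+00] w 61.6 t 36.87 F [ 0.7  0.4 -3.6] q6 79.6
shift [0.022  0.0806 0.0357] turn -0.0001 rows 1.1
```

Call:
arm_command --pt "0.6 0.01 0.04 0.01 0" --pt "0.6 0.02 0.07 0.03 0" --pt "0.6 0.022 0.08 0.036 0" --pt "0.6 0.022 0.08 0.036 0" --pt "0.6 0.022 0.08 0.07 0" --pt "0.6 0.022 0.08 0.1 0" --pt "0.6 0.022 0.08 0.12 0" --pt "0.6 0.022 0.08 0.13 0"

```text
time_s: 37.53
ee_pos: [494.3, -78.1, 61.7]
ee_rot: [-178.6, 0.2, 2.5]
force: [-0.6, -0.8, -3.3]
gripper_width: 61.6
```

```bash
python3 go.py 495.7 -80.7 20 2.4; python3 -c "
from h import *
wsave('w13')"
```

```text
at [494.3 -78.1  61.7] [-1.7861e+02  1.5000e-01  2.4600e+00] w 61.6 t 37.53 F [-0.6 -0.8 -3.3] q6 75.2
shift [0.0028 0.0074 0.0833] turn 0.0013 rows 1.0
```

View pics/w13.png

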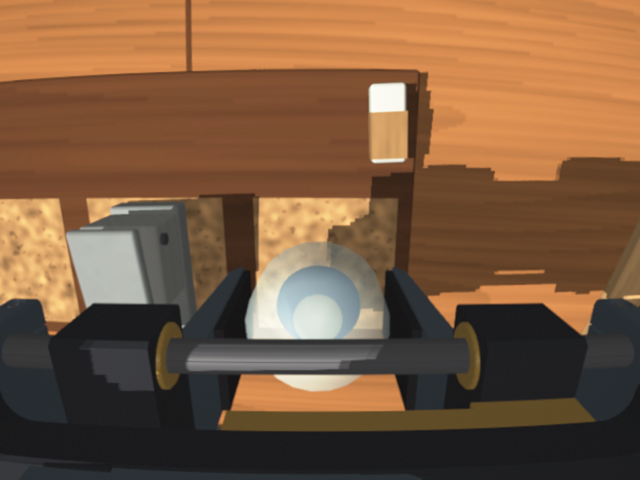

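Call:
arm_command --pt "0.6 0.0028 0.0065 0.02 0" --pt "0.6 0.0028 0.0065 0.04 0" --pt "0.6 0.0028 0.0065 0.06 0" --pt "0.6 0.0028 0.0065 0.072 0" --pt "0.6 0.0028 0.0065 0.079 0" --pt "0.6 0.0028 0.0065 0.082 0" --pt "0.6 0.0028 0.0065 0.083 0" --pt "0.6 0.0028 0.0065 0.083 0"

```text
time_s: 38.25
ee_pos: [495.9, -80.4, 20.0]
ee_rot: [-178.6, 0.1, 2.5]
force: [0.1, -0.8, -2.8]
gripper_width: 61.4
```

```bash
python3 go.py 495.7 -80.9 17 2.4
```

```text
at [495.9 -80.4  20. ] [-1.7861e+02  1.4000e-01  2.4500e+00] w 61.4 t 38.25 F [ 0.1 -0.8 -2.8] q6 74.7
shift [-0.0005  0.001   0.006 ] turn 0.0012 rows 0.1
```

Call:
arm_command --pt "0.6 0 0.001 0.001 0" --pt "0.6 0 0.001 0.002 0" --pt "0.6 0 0.001 0.003 0" --pt "0.6 0 0.001 0.004 0" --pt "0.6 0 0.001 0.0045 0" --pt "0.6 0 0.001 0.005 0" --pt "0.6 0 0.001 0.0055 0" --pt "0.6 0 0.001 0.006 0"

```text
time_s: 38.92
ee_pos: [495.9, -80.9, 17.2]
ee_rot: [-178.6, 0.1, 2.5]
force: [-0.7, -0.1, 1.1]
gripper_width: 61.8
```

Call:
arm_command --pt "0.6 0 0 0.0005 0" --pt "0.6 0 0 0.001 0" --pt "0.6 0 0 0.0015 0"

```text
time_s: 39.17
ee_pos: [495.9, -80.8, 17.1]
ee_rot: [-178.6, 0.1, 2.5]
force: [-2.5, 0.8, 8.0]
gripper_width: 61.7
```

Resting. Release slowly, rise, and go to the tin.

Call:
arm_command --pt "0.4 0 0 0 0" --pt "0.2 0 0 0 0" --pt "0.1 0 0 0 0" --pt "0 0 0 0 0" --pt "0 0 0 -0.03 0" --pt "0 0 0 -0.1 0" --pt "0 0 0 -0.18 0" --pt "0 0 0 -0.26 0"

```text
time_s: 39.83
ee_pos: [495.9, -83.9, 148.2]
ee_rot: [-178.6, 0.2, 2.5]
force: [0.5, 0.0, 0.3]
gripper_width: 91.0
```

```bash
python3 go.py 480 20 300 2.4
```

```text
at [495.9 -83.9 148.2] [-178.6     0.22    2.46] w 91.0 t 39.83 F [0.5 0.  0.3] q6 75.0
shift [-0.024  -0.2163 -0.2983] turn 0.0014 rows 4.4
```

Stop for an overview on the way to the tin.

Call:
arm_command --pt "0 0 -0.03 -0.06 0" --pt "0 -0.01 -0.08 -0.13 0" --pt "0 -0.02 -0.13 -0.2 0" --pt "0 -0.024 -0.18 -0.26 0" --pt "0 -0.024 -0.21 -0.298 0" --pt "0 -0.024 -0.216 -0.298 0" --pt "0 -0.024 -0.216 -0.298 0" --pt "0 -0.024 -0.216 -0.298 0"

```text
time_s: 40.5
ee_pos: [479.4, 19.6, 298.7]
ee_rot: [-178.6, 0.3, 2.5]
force: [0.8, 0.5, 0.7]
gripper_width: 90.9
```

```bash
python3 -c "
from h import *
wsave('w14')
im=cv2.imread('pics/w14.png')
cv2.imwrite('pics/w14a.png',cv2.resize(im[85:245,180:470],None,fx=2.75,fy=2.75,interpolation=cv2.INTER_CUBIC))"; python3 go.py 602 310 150 2.4
```

```text
at [479.3  19.3 298.2] [-178.61    0.4     2.44] w 91.1 t 40.55 F [ 0.6  0.4 -0.1] q6 87.3
shift [ 0.272  -0.5631  0.3082] turn 0.0009 rows 8.4
```

View pics/w14a.png

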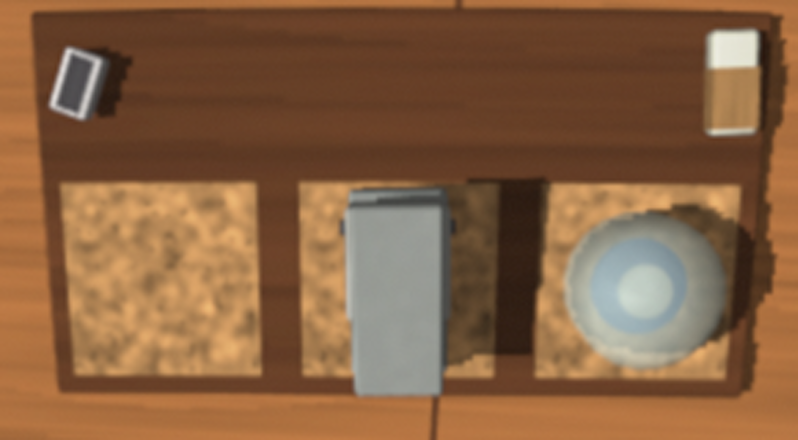

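Call:
arm_command --pt "0 0.03 -0.06 0.02 0" --pt "0 0.06 -0.13 0.06 0" --pt "0 0.09 -0.2 0.1 0" --pt "0 0.12 -0.27 0.13 0" --pt "0 0.16 -0.34 0.16 0" --pt "0 0.19 -0.41 0.18 0" --pt "0 0.22 -0.47 0.2 0" --pt "0 0.25 -0.53 0.22 0"

```text
time_s: 41.22
ee_pos: [592.2, 292.4, 190.6]
ee_rot: [-178.7, 0.6, 2.4]
force: [0.7, 0.0, 0.1]
gripper_width: 91.2
```

```bash
python3 go.py 601.5 310 150 2.4
```

```text
at [592.2 292.4 190.6] [-178.72    0.61    2.4 ] w 91.2 t 41.22 F [0.7 0.  0.1] q6 111.8
shift [ 0.0209 -0.0325  0.0817] turn -0.0001 rows 1.1
```

Call:
arm_command --pt "0 0.01 -0.02 0.02 0" --pt "0 0.02 -0.03 0.05 0" --pt "0 0.021 -0.0325 0.08 0" --pt "0 0.021 -0.0325 0.08 0" --pt "0 0.021 -0.0325 0.08 0"

```text
time_s: 41.63
ee_pos: [600.7, 307.9, 148.9]
ee_rot: [-178.9, 0.9, 2.3]
force: [-0.0, -0.1, -0.7]
gripper_width: 91.1
```

```bash
python3 -c "
from h import *
wsave('w15')"; python3 go.py 601.5 310 60 2.4
```

```text
at [601.4 308.4 150.5] [-178.78    0.69    2.31] w 91.2 t 41.68 F [0.1 0.1 0.5] q6 112.7
shift [0.0025 0.0006 0.1809] turn -0.0019 rows 2.2
```

View pics/w15.png

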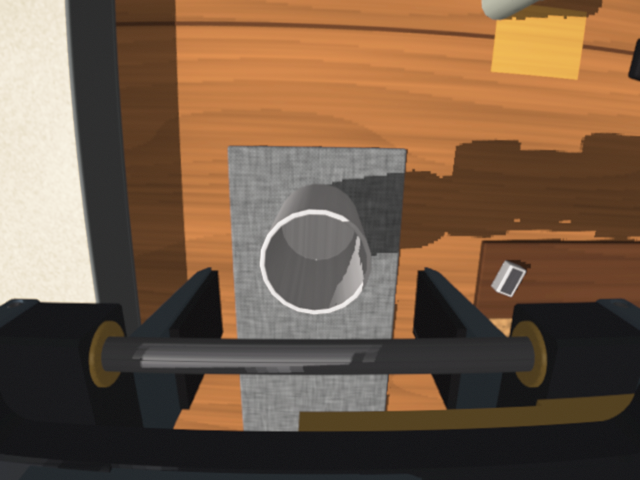

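```bash
python3 -c "
from h import *
print(wat('w15',(315,261),99))"
```

```text
[602.92071826 310.96335975  99.        ]
```

Call:
arm_command --pt "0 0.001 0 0.04 0" --pt "0 0.001 0 0.08 0" --pt "0 0.001 0 0.12 0" --pt "0 0.001 0 0.15 0" --pt "0 0.001 0 0.17 0" --pt "0 0.001 0 0.18 0" --pt "0 0.001 0 0.18 0" --pt "0 0.001 0 0.18 0"

```text
time_s: 42.35
ee_pos: [601.4, 310.2, 61.6]
ee_rot: [-178.7, 0.6, 2.3]
force: [0.6, -0.2, 0.8]
gripper_width: 91.0
```

Call:
arm_command --pt "0.2 0 0 0 0" --pt "0.4 0 0 0 0" --pt "0.6 0 0 0 0" --pt "0.7 0 0 0 0" --pt "0.7 0 0 0 0" --pt "0.7 0 0 0 0" --pt "0.7 0 0 0 0" --pt "0.7 0 0 0 0"

```text
time_s: 43.02
ee_pos: [601.8, 310.3, 62.2]
ee_rot: [-178.7, 0.5, 2.3]
force: [0.2, 0.3, 4.1]
gripper_width: 66.8
```

Call:
arm_command --pt "0.7 0 0 -0.02 0" --pt "0.7 0 0 -0.06 0" --pt "0.7 0 0 -0.1 0" --pt "0.7 0 0 -0.13 0" --pt "0.7 -0.01 0.02 -0.14 0" --pt "0.7 -0.03 0.05 -0.14 0" --pt "0.7 -0.06 0.1 -0.14 0" --pt "0.7 -0.09 0.15 -0.14 0"

```text
time_s: 43.68
ee_pos: [558.8, 230.7, 129.9]
ee_rot: [-178.8, 0.7, 2.4]
force: [1.1, -0.0, -0.9]
gripper_width: 66.9
```

```bash
python3 go.py 485.5 119 120 2.4
```

```text
at [558.8 230.7 129.9] [-178.78    0.66    2.35] w 66.9 t 43.68 F [ 1.1 -0.  -0.9] q6 107.5
shift [-0.1555  0.2176  0.0169] turn -0.001 rows 3.2
```

Call:
arm_command --pt "0.7 -0.03 0.05 0 0" --pt "0.7 -0.07 0.1 0 0" --pt "0.7 -0.11 0.15 0.01 0" --pt "0.7 -0.135 0.19 0.017 0" --pt "0.7 -0.15 0.21 0.03 0" --pt "0.7 -0.1555 0.2176 0.05 0" --pt "0.7 -0.1555 0.2176 0.07 0" --pt "0.7 -0.1555 0.2176 0.08 0"

```text
time_s: 44.35
ee_pos: [483.6, 118.9, 87.0]
ee_rot: [-178.8, 0.8, 2.3]
force: [-0.5, 0.3, -1.3]
gripper_width: 67.0
```

```bash
python3 go.py 485.5 119 71 2.4
```

```text
at [483.6 118.9  87. ] [-178.81    0.83    2.31] w 67.0 t 44.35 F [-0.5  0.3 -1.3] q6 98.3
shift [0.0043 0.0007 0.0319] turn -0.002 rows 0.4
```

Call:
arm_command --pt "0.7 0.004 0.0005 0.01 0" --pt "0.7 0.004 0.0005 0.02 0" --pt "0.7 0.004 0.0005 0.028 0" --pt "0.7 0.004 0.0005 0.032 0" --pt "0.7 0.004 0.0005 0.034 0" --pt "0.7 0.004 0.0005 0.035 0" --pt "0.7 0.004 0.0005 0.036 0" --pt "0.7 0.004 0.0005 0.037 0"

```text
time_s: 45.02
ee_pos: [485.5, 119.3, 68.7]
ee_rot: [-178.8, 0.8, 2.3]
force: [-0.2, -0.0, -1.6]
gripper_width: 66.5
```

```bash
python3 go.py 485.5 119 68 2.4
```

```text
at [485.5 119.3  68.7] [-178.8     0.79    2.32] w 66.5 t 45.02 F [-0.2 -0.  -1.6] q6 98.2
shift [-0.      0.0005  0.0013] turn -0.0018 rows 0.0
```

Call:
arm_command --pt "0.7 0 0.0005 0.001 0" --pt "0.7 0 0.0005 0.002 0" --pt "0.7 0 0.0005 0.003 0" --pt "0.7 0 0.0005 0.003 0"

```text
time_s: 45.35
ee_pos: [485.6, 119.1, 68.2]
ee_rot: [-178.8, 0.8, 2.3]
force: [-2.4, -0.4, 6.2]
gripper_width: 66.4
```

Call:
arm_command --pt "0.5 0 0 0 0" --pt "0.3 0 0 0 0" --pt "0 0 0 0 0" --pt "0 0 0 0 0" --pt "0 0 0 -0.03 0" --pt "0 0 0 -0.1 0" --pt "0 0 0 -0.18 0" --pt "0 0 0 -0.26 0"

```text
time_s: 46.02
ee_pos: [486.9, 116.3, 199.2]
ee_rot: [-178.8, 0.8, 2.3]
force: [0.9, 0.2, -0.5]
gripper_width: 90.8
```

Call:
arm_command --pt "0 0 0.03 -0.06 0" --pt "0 0 0.07 -0.12 0" --pt "0 0 0.12 -0.16 0" --pt "0 0 0.17 -0.18 0" --pt "0 0 0.2 -0.2 0" --pt "0 0 0.2 -0.2 0" --pt "0 0 0.2 -0.2 0" --pt "0 0 0.2 -0.2 0"

```text
time_s: 46.68
ee_pos: [492.1, 14.9, 296.4]
ee_rot: [-178.8, 0.9, 2.3]
force: [0.3, -0.2, -0.8]
gripper_width: 91.2
```

```bash
python3 go.py 480 20 300 2.4;python3 -c "
from h import *
wsave('w16');save('scene','s3.png');save('top','t4.png')
im=cv2.imread('pics/w16.png')
cv2.imwrite('pics/w16a.png',cv2.resize(im[75:255,170:470],None,fx=2.6,fy=2.6,interpolation=cv2.INTER_CUBIC))"
```

```text
at [492.1  14.9 296.4] [-178.76    0.92    2.32] w 91.2 t 46.68 F [ 0.3 -0.2 -0.8] q6 87.1
shift [-0.0239 -0.0113 -0.0066] turn -0.0018 rows 0.3
```

View pics/w16a.png

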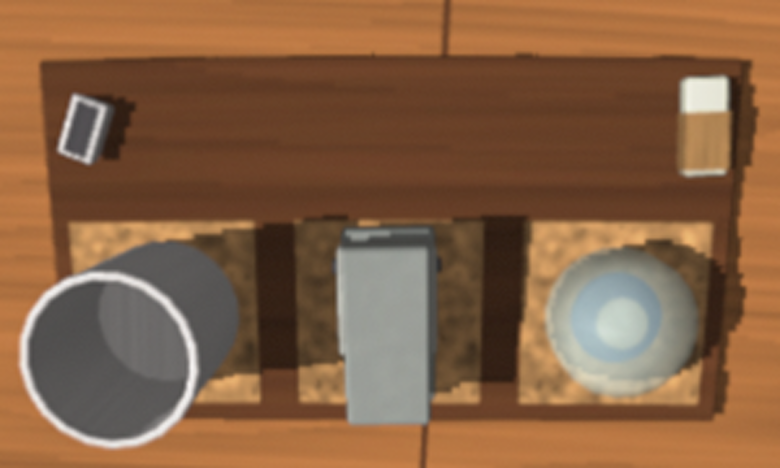

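View pics/s3.png

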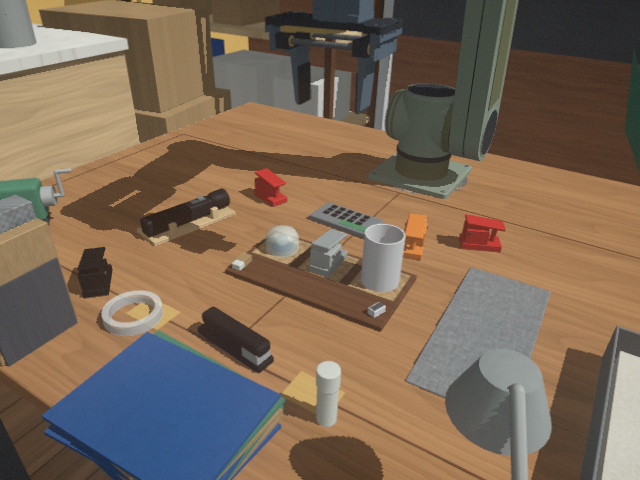

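```bash
python3 - <<'E'
from m2 import *
q=fitw('w16',c([(298,222),(484,222),(481,403),(298,403),(530,222),(714,224),(700,403),(519,403),(68,224),(258,401)],170,75,2.6),
 [(11,41),(11,-41),(-71,-41),(-71,41),(11,-59),(11,-141),(-71,-141),(-71,-59),(11,141),(-71,59)],10,[520,20,0])
a=q[2]
for n,p,z in zip('tin pw prear pfront'.split(),c([(109,360),(622,322),(386,237),(388,424)],170,75,2.6),[105,30,56,70]):
    d=wat('w16',p,z)[:2]-q[:2]; print(n,np.round([d@[np.cos(a),np.sin(a)],d@[-np.sin(a),np.cos(a)]],1))
A=cv2.imread('pics/s0.png')[210:330,220:430];B=cv2.imread('pics/s3.png')[210:330,220:430]
cv2.imwrite('pics/cmp.png',cv2.resize(np.vstack([A,B]),None,fx=2.4,fy=2.4))
E
```

```text
[518.9  20.2] 2.35
[[0.3, 0.9], [0.3, -0.2], [-0.2, 0.5], [0.2, -1.1], [0.1, 1.8], [0.3, 0.2], [-0.8, 0.7], [-0.3, -0.2], [0.6, -1.1], [-0.6, -1.5]]
tin [-29.   99.9]
pw [-29.1 -99.2]
prear [9.2 0.8]
pfront [-63.1  -0.2]
```

View pics/cmp.png

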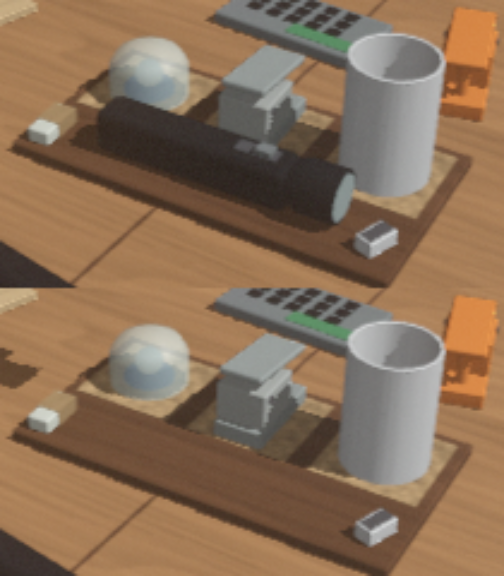

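```bash
python3 -c "
from workcell import env
print(env.job_done())"
```

```text
the job is handed in; nothing more can be done
None
```

I handed the job in at about 47 s of the 136 s allowed. The torch lies in its cradle, and the tin, punch and paperweight are back on the cork inlays they came from.

- **Order:** I stood the tin, punch and paperweight on the mat, laid the torch in the cradle and let go. Then I put back the punch, the paperweight and the tin, in that order.
- **Torch:** The last pictures show it switch up between the cheeks, within about 1 mm of centre both ways.
- **Objects put back:** Tin and paperweight measure within about 1 mm of their inlay centres. The punch lies front to back, about 2 mm further towards the rear than it started. The tin, punch and paperweight all stand upright in the last pictures.
- **Paperweight:** It was set down slowly on both occasions, with the contact force at 8 N or less.
- **Left alone:** The sharpener, the eraser and the look-alikes appear unmoved.

Two things went less than cleanly:
- **Torch grip:** The jaws were still closing when I began to lift, so they held the torch a few millimetres higher than planned.
- **Torch set-down:** Because of that it met the cradle plate early, with a wrist force of about 49 N through the held torch against a 120 N limit. It was resting correctly before I let go.

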